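# Put the screwdrivers away in the tool drawer

## Robot

A 6-joint arm with a two-finger parallel gripper is mounted at the origin on a cart in front of the work surface, level with it; the furniture and walls round the work are solid. World frame = base frame: x ahead of the robot, y to its left, z up, the work surface at z = 0. Lengths are in mm, angles in rad, forces in N, time in s.
With the tool pointing down it reaches from about 200 to 875 mm from the base axis. Payload 3.4 kg.
Tool frame: the origin (TCP) lies at the very end of the fingers, on their centre line; the grasp point (between the pads) lies 19 mm behind it; z points along the fingers, y is the line along which they close (so a half turn about z gives the same grasp; the last joint's range is limited). The gripper opens to 94 mm and grips with 3 to 60 N. Pads are 16 mm wide; open, the fingers measure 119 mm over their backs; the gripper's body (75 mm by 177 mm) begins 78 mm behind the grasp point.
Start: joints at [-1.296, 0.276, 1.505, -0, 1.361, -0.121], TCP at [221.692, -530.583, 205.493] pointing down, gripper open.
Joint ranges: [-2.89, 2.89], [-0.75, 2.08], [0.22, 2.7], [-1.18, 4.32], [0.11, 2.71], [-2.7, 2.7]. Speed limits (rad/s): [2.57, 2.57, 3.14, 3.14, 3.14, 3.14].

## Interface

Orientations are given as a unit quaternion [w, x, y, z].
In Python, from rig import status, snapshot, get_calibration, robot, nets gives the robot as it stands. The module is installed in compiled form; this text tells all that it offers.
- The arm moves only by the shell command python3 -m crank 'ROWS' [FORCE]. ROWS is JSON, one flat list of numbers, 7 for each row, row after row: the shift along the tool's x, y, z in m, then the turn, a rotation vector about the tool's x, y, z in degrees, then the finger opening in m, from 0 to 0.094. In form: [x, y, z, rx, ry, rz, fingers, x, y, z, rx, ry, rz, fingers, ...]. A call has exactly 5 rows; each row is the pose to reach, as a shift and turn from the pose commanded when the call began, along the tool's axes at that moment; what a row does not reach only later rows make up. A row lasts 1/12 s, in which the tool goes at most 41.7 mm and 7.16 degrees, less where a joint would pass 70% of its speed; a pose out of reach is approached as far as the arm can. A call with a gripper value outside its range is refused whole. The fingers move at their own pace and stop on an object; FORCE is the grip in N (left out, the last holds). Time passes only in rows, so rows that repeat a pose let the fingers close, or fill a call up. It gives the time, the measured TCP pose, the force, the opening and the grip force at its end, in the units of the state.
- status.observe(): the state, without advancing time (a new reading comes with each control period).
- snapshot(name): name is "scene" or "side" or "wrist"; returns the picture (384x512x3 uint8, red, green, blue); there is no depth.
- get_calibration(name): a dict with "camera_matrix" (3x3 intrinsics, pixels), "camera_from_world" (4x4, takes a point from world to camera coordinates); the wrist camera has in their place "hand_eye" (4x4, takes a point from camera to tool coordinates, whose origin is the TCP and whose axes are the flange's). Camera axes: x right, y up, looking along -z (the intrinsics and any distortion apply to the point x, -y, -z); pixel columns grow to the right and rows downward; lengths in mm; the calibration is good to about 2 mm. A picture is of the moment at which its call begins: read the wrist's pose just before it. get_calibration takes no time and is no camera call.
- robot.sign_off(): hands the job in; it is judged then, once.
Trained networks look in the newest picture that a camera, given by its name, has taken for a name from the list of things; names that differ only in an ending like _2 or _b are one class to them, and where a whole thing is asked for, a point or a joint stands for the part that bears it (a point fixed in the world has none). Each returns a list of dicts, best first, with "score" (0 to 1); they miss things now and then, are a little off and sometimes report something else, mostly with a low value. They report only what shows in the picture. A call takes as long as a camera call.
- nets.cut_out(query, camera): "region" (384x512 bool, what is visible of it) and "centre" ([row, column] in pixels, amid what is visible of it).
The state is a dict: "time_s": time; "qpos": joint angles; "dq": joint speeds; "joint_torque": joint torques, N m; "tool_pos": TCP position; "tool_rot": TCP orientation; "contact_force": force on the tool from outside, world axes, zero at the start; "torque": the same for the moment, N m; "finger_gap": finger opening in mm; "grip_force": force on a finger pad.
Only numpy, scipy, OpenCV 4.12 (cv2) and the standard library are available. Lean on these libraries where they do the work, as an engineer would, in place of code of your own. Each camera call takes 0.05 s, during which the arm holds its last target. There are 200 camera calls.

## Task

Tidy the screwdrivers away after a repair: pull open the drawer of the slim grey tool chest on the right and lay every screwdriver from the bench in it, flat, each in a lane of its own between the ridges. All handles must be at the end of the drawer nearest you and the blades pointing away, so turn round the one that was left in the drawer the wrong way; then push the drawer fully shut and leave everything else where it is.

Things in the scene. Friction and masses are not known exactly. Their poses are not given: they have to be found in the camera images.
- chest: slim grey steel tool chest with one drawer, fixed on the bench at the right, its front turned to the left (+y side). 310 mm deep (its x axis), 284 mm wide (its y axis), 62 mm high; a roll of tape and a key set, 25 mm high, lie fixed on the back half of its top. This point: middle of the lower front edge of its body, on the bench; its -x axis points out of the front, the way the drawer comes out; its -y end is the one nearest the robot.
- drawer (a joint): how far the drawer is out, in m: 0 fully shut (stop), 0.295 fully out (stop). Slides with about 2 N friction and stays where it is left. Inside, seen from tray, the front panel is 36 mm to -x, the back step 0.244 m to +x, the end walls (42 mm above the bench) 0.125 m either way in y. Fully out, the chest's front edge (62 mm above the bench) is 0.259 m to +x of tray.
- drawer_handle (a point): middle of the drawer's steel bar handle: a round bar 11 mm thick and 130 mm long along the chest's y, its axis 36 mm above the bench and 35 mm out from the drawer's front panel (29 mm free behind the bar; the panel's top is 58 mm above the bench). Moves with the drawer.
- tray (a point): middle of the front lane of the drawer, on its floor (12 mm above the bench), axes parallel to the chest's; moves with the drawer. Five equal lanes run along y, their middles at x = 0, 0.052, 0.104, 0.156, 0.208 m from here, each 40 mm wide and 250 mm long. Ridges between them: 12 mm wide, 18 mm high, broken by two finger troughs across all lanes, 76 mm wide, with middles at y = -0.063 and +0.063.
- black_handle (a point): screwdriver with a black handle, 230 mm long, lying on the bench (may be absent). This point is the middle of its handle, on its axis. y runs along it from blade to handle: the handle, 100 mm long and 28 mm thick, round, with a six-sided anti-roll collar at its blade end, ends 50 mm to +y, the blade (6 mm thick) 180 mm to -y. It lies level on its handle, axis 14 mm above what it lies on, the blade clear of it. About 65 g.
- red_handle (a point): screwdriver with a fluted red handle, 210 mm long, lying on the bench (may be absent). This point is the middle of its handle, on its axis. y runs along it from blade to handle: the handle, 100 mm long and 26 mm thick, round, with an anti-roll collar at its blade end, ends 50 mm to +y, the blade (6 mm thick) 160 mm to -y. It lies level on its handle, axis 13 mm above what it lies on, the blade clear of it. About 65 g.
- yellow_handle (a point): short screwdriver with a yellow handle, 185 mm long, lying on the bench (may be absent). This point is the middle of its handle, on its axis. y runs along it from blade to handle: the handle, 100 mm long and 22 mm thick, round, with an anti-roll collar at its blade end, ends 50 mm to +y, the blade (6 mm thick) 135 mm to -y. It lies level on its handle, axis 11 mm above what it lies on, the blade clear of it. About 65 g.
- plain_handle (a point): screwdriver with a plain red handle, 200 mm long, lying on the bench (may be absent). This point is the middle of its handle, on its axis. y runs along it from blade to handle: the handle, 100 mm long and 24 mm thick, flat-sided, does not roll, ends 50 mm to +y, the blade (thin) 150 mm to -y. It lies level on its handle, axis 12 mm above what it lies on, the blade clear of it. About 65 g.
- stray_handle (a point): another screwdriver with a fluted red handle, like the first (210 mm, handle 26 mm thick, same point and axes), lying in the front lane of the drawer (x = 0) the wrong way round, handle at the far end; always there, hidden while the drawer is shut.
- small_board: bystander beside the screwdrivers: green circuit board 50x70x14 mm, origin under its centre
- white_bottle: bystander: white bottle, 60 mm across, 141 mm tall, standing at the back
- cream_bottle: bystander: cream bottle, 64 mm across, 155 mm tall, standing at the back
- pliers: bystander: pliers 164 mm long, lying at the left
- mug: bystander: dark mug, 97 mm tall, standing at the left

How it is judged (in metres and radians):
On the way, in this order (a step that is already met when the one before it is completed fails the run):
1. the drawer is pulled at least 0.17 m out (value of joint drawer above 0.17 m), for 0.2 s.
2. every screwdriver that was on the bench lies flat in a lane of the open drawer, handle at the near end (value of joint drawer above 0.1 m and x of black_handle in the frame of tray between -0.024 and 0.232 m and y of black_handle in the frame of tray between -0.1 and -0.008 m and z of black_handle in the frame of tray between 0 and 0.022 m and angle between the y axis of each of black_handle, red_handle, yellow_handle, plain_handle, stray_handle and the y axis of tray, either way round below 0.25 rad and angle between black_handle's own y axis and vertical between 1.37 and 1.77 rad and x of red_handle in the frame of tray between -0.024 and 0.232 m and y of red_handle in the frame of tray between -0.1 and -0.008 m and z of red_handle in the frame of tray between 0 and 0.022 m and angle between red_handle's own y axis and vertical between 1.37 and 1.77 rad and x of yellow_handle in the frame of tray between -0.024 and 0.232 m and y of yellow_handle in the frame of tray between -0.1 and -0.008 m and z of yellow_handle in the frame of tray between 0 and 0.022 m and angle between yellow_handle's own y axis and vertical between 1.37 and 1.77 rad and x of plain_handle in the frame of tray between -0.024 and 0.232 m and y of plain_handle in the frame of tray between -0.1 and -0.008 m and z of plain_handle in the frame of tray between 0 and 0.022 m and angle between plain_handle's own y axis and vertical between 1.37 and 1.77 rad and x of stray_handle in the frame of tray between -0.024 and 0.232 m and y of stray_handle in the frame of tray between -0.1 and -0.008 m and z of stray_handle in the frame of tray between 0 and 0.022 m and angle between stray_handle's own y axis and vertical between 1.37 and 1.77 rad), for 0.2 s.
At the end, for the whole second after the job is handed in: The drawer is shut to within 6 mm; every screwdriver present is at rest in it on the floor of a lane (handle middle under 22 mm above it), level within 0.2 rad and along the lane within 0.25 rad, its handle middle at least 8 mm to the near side of the middle of the lane (value of joint drawer below 0.006 m and x of black_handle in the frame of tray between -0.024 and 0.232 m and y of black_handle in the frame of tray between -0.1 and -0.008 m and z of black_handle in the frame of tray between 0 and 0.022 m and angle between the y axis of each of black_handle, red_handle, yellow_handle, plain_handle, stray_handle and the y axis of tray, either way round below 0.25 rad and angle between black_handle's own y axis and vertical between 1.37 and 1.77 rad and x of red_handle in the frame of tray between -0.024 and 0.232 m and y of red_handle in the frame of tray between -0.1 and -0.008 m and z of red_handle in the frame of tray between 0 and 0.022 m and angle between red_handle's own y axis and vertical between 1.37 and 1.77 rad and x of yellow_handle in the frame of tray between -0.024 and 0.232 m and y of yellow_handle in the frame of tray between -0.1 and -0.008 m and z of yellow_handle in the frame of tray between 0 and 0.022 m and angle between yellow_handle's own y axis and vertical between 1.37 and 1.77 rad and x of plain_handle in the frame of tray between -0.024 and 0.232 m and y of plain_handle in the frame of tray between -0.1 and -0.008 m and z of plain_handle in the frame of tray between 0 and 0.022 m and angle between plain_handle's own y axis and vertical between 1.37 and 1.77 rad and x of stray_handle in the frame of tray between -0.024 and 0.232 m and y of stray_handle in the frame of tray between -0.1 and -0.008 m and z of stray_handle in the frame of tray between 0 and 0.022 m and angle between stray_handle's own y axis and vertical between 1.37 and 1.77 rad and linear speed of each of black_driver, red_driver, yellow_driver, plain_driver, stray_driver below 0.02 m/s); the robot touches nothing.
It fails at once if something other than the screwdrivers and the drawer is moved more than 4 cm (distance of any of small_board, white_bottle, cream_bottle, pliers, mug from where it was at the start of the episode above 0.04 m).
Of black_driver, red_driver, yellow_driver, plain_driver only 3 to 4 are there at a start; the rules pass over those that are not, and their reading is None.
At some moment in a run one of black_driver, red_driver, yellow_driver, plain_driver may be knocked a few centimetres aside while the robot is not near it.
Once in a run the grip may slacken for a moment while it holds something.
It also fails if it takes over 210 s, if anything falls off the work surface, if the arm or the gripper's body presses on something with over 40 N, if the wrist force passes 120 N, or if a joint passes its speed limit or range.

## Working session

There is one attempt and no reset: what is moved stays moved. The work goes in short steps, Python scripts to look and compute and a shell command to move; the robot and the scene stay as the last step left them, time stands still between calls to the robot, and variables do not carry over. Pictures are saved under pics/ and viewed, at most 14 in all, crops included, and the job is handed in when it is done.

```bash
mkdir -p pics; cat > h.py <<'E'
import numpy as np, cv2
from rig import status, snapshot, get_calibration, robot, nets
from scipy.spatial.transform import Rotation as R
def pose():
    s=status.observe(); q=s["tool_rot"]; T=np.eye(4)
    T[:3,:3]=R.from_quat([q[1],q[2],q[3],q[0]]).as_matrix(); T[:3,3]=s["tool_pos"]; return T,s
def cam(name):
    c=get_calibration(name); K=np.array(c["camera_matrix"])
    if name=="wrist":
        wc=pose()[0]@np.array(c["hand_eye"])
    else: wc=np.linalg.inv(np.array(c["camera_from_world"]))
    return K,wc,c
def px2w(uv,z,K,wc):
    uv=np.atleast_2d(np.asarray(uv,float)); d=(np.linalg.inv(K)@np.c_[uv,np.ones(len(uv))].T)
    d=wc[:3,:3]@(d*np.array([[1],[-1],[-1]])); o=wc[:3,3]
    return (o[:,None]+d*((z-o[2])/d[2])).T
def w2px(P,K,wc):
    P=np.atleast_2d(P); c=(np.linalg.inv(wc)@np.c_[P,np.ones(len(P))].T)[:3]*np.array([[1],[-1],[-1]])
    u=K@c; return (u[:2]/u[2]).T
def save(img,n): cv2.imwrite(f"pics/{n}.png",cv2.cvtColor(img,cv2.COLOR_RGB2BGR))
E
python3 - <<'E'
from h import *
T,s=pose(); print(np.round(T,3)); print(s)
for n in("scene","side"):
    im=snapshot(n); save(im,n+"0"); K,wc,c=cam(n); print(n,list(c),wc[:3,3].round(),(-wc[:3,2]).round(2))
    for q in("black_handle","red_handle","yellow_handle","plain_handle","drawer_handle","small_board"):
        for r in nets.cut_out(q,n)[:2]:
            ys,xs=np.nonzero(r["region"]); print(n,q,round(r["score"],2),np.round(r["centre"]),len(xs),px2w([r["centre"][1],r["centre"][0]],12,K,wc).round())
print(get_calibration("wrist"))
E
```

```text
[[ 9.23000e-01  3.86000e-01 -0.00000e+00  2.21526e+02]
 [ 3.86000e-01 -9.23000e-01  2.00000e-03 -5.29983e+02]
 [ 0.00000e+00 -2.00000e-03 -1.00000e+00  2.04613e+02]
 [ 0.00000e+00  0.00000e+00  0.00000e+00  1.00000e+00]]
{'time_s': 0.0, 'qpos': array([-1.29600202e+00,  2.76577227e-01,  1.50613871e+00,  1.13916327e-05,
        1.36070660e+00, -1.20984627e-01]), 'dq': array([-1.38291368e-03, -2.01678661e-04, -3.25248938e-06,  2.39180123e-03,
        1.71060617e-03,  8.87405718e-04]), 'joint_torque': array([ 1.75883793e-03, -4.04575932e+01, -2.37225688e+01,  7.05060759e-02,
        3.43506632e-02, -1.47505998e-04]), 'tool_pos': array([ 221.52618131, -529.98321014,  204.61267293]), 'tool_rot': array([-9.12663590e-04,  9.80483517e-01,  1.96599177e-01, -6.47409507e-05]), 'contact_force': array([-0.27680721, -0.06014373,  0.24286576]), 'torque': array([ 0.0268809 , -0.02712678, -0.03460782]), 'grip_force': 0.0, 'finger_gap': 93.96550080056687}
scene ['camera_matrix', 'camera_from_world'] [-298.  848.  841.] [ 0.61 -0.56 -0.56]
scene black_handle 0.52 [201. 262.] 172 [[536.  31.  12.]]
scene
[... 616 characters left out ...]
plain_handle 0.55 [196. 254.] 104 [[550. 127.  12.]]
side drawer_handle 0.69 [280. 243.] 158 [[ 508. -424.   12.]]
side small_board 0.6 [275. 245.] 133 [[ 513. -395.   12.]]
{'camera_matrix': array([[289.57230373,   0.        , 257.6171363 ],
       [  0.        , 289.57230373, 189.85592731],
       [  0.        ,   0.        ,   1.        ]]), 'hand_eye': array([[-1.08873770e-04,  9.72845358e-01,  2.31456039e-01,
         6.65988944e+01],
       [ 9.99999964e-01,  4.89532088e-05,  2.64628499e-04,
        -9.06694500e-01],
       [ 2.46112091e-04,  2.31456059e-01, -9.72845328e-01,
        -1.78712267e+02],
       [ 0.00000000e+00,  0.00000000e+00,  0.00000000e+00,
         1.00000000e+00]])}
```

```bash
python3 -c "
import cv2,numpy as np
a=cv2.imread('pics/scene0.png');b=cv2.imread('pics/side0.png')
cv2.imwrite('pics/both0.png',cv2.resize(np.hstack([a,b]),(800,300),interpolation=3))"
```

```text
(no output)
```

View pics/scene0.png

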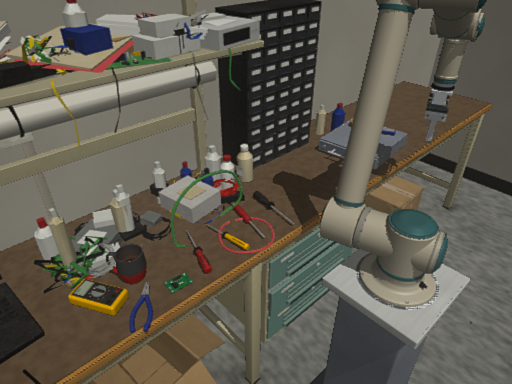

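View pics/side0.png

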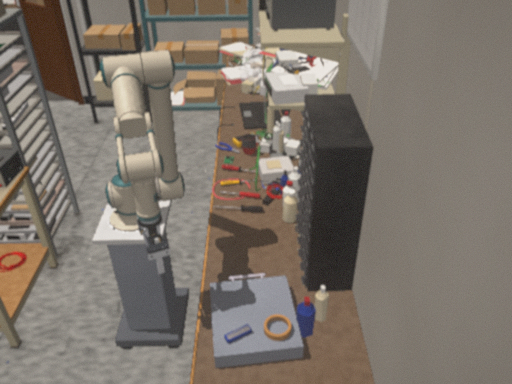

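```bash
cat >> h.py <<'E'
def plan(x,y,z,yaw,T=None):
    T=pose()[0] if T is None else T
    c,s=np.cos(np.radians(yaw)),np.sin(np.radians(yaw))
    G=np.array([[c,s,0],[s,-c,0],[0,0,-1]])
    d=T[:3,:3].T@(np.array([x,y,z])-T[:3,3]); r=R.from_matrix(T[:3,:3].T@G).as_rotvec(degrees=True)
    cy=np.degrees(np.arctan2(T[1,0],T[0,0]))
    print("plan shift mm",d.round(1),"rot",r.round(1),"| yaw",round(cy,1),"pos",T[:3,3].round(1))
def ends(mask):  # extremes along principal axis (u,v)
    ys,xs=np.nonzero(mask); p=np.c_[xs,ys].astype(float); m=p.mean(0); a=np.linalg.svd(p-m,full_matrices=False)[2][0]
    t=(p-m)@a; return m, m+a*np.percentile(t,2), m+a*np.percentile(t,98)
def see(n,things,z,pic=None,top=1):
    im=snapshot(n); K,wc,_=cam(n)
    if pic: save(im,pic)
    for q in things:
        for r in nets.cut_out(q,n)[:top]:
            m,a,b=ends(r["region"]); h=z[q] if isinstance(z,dict) else z
            W=px2w([m,a,b],h,K,wc); print(q,round(r["score"],2),r["region"].sum(),"px",m.round(),a.round(),b.round(),"w",W[:,:2].round(1).tolist(),"len",np.linalg.norm(W[1]-W[2]).round(),"ang",np.degrees(np.arctan2(*(W[2]-W[1])[1::-1])).round(1))
E
python3 - <<'E'
from h import *
for n in("scene","side"): see(n,["drawer_handle"],36); see(n,["black_handle","red_handle","yellow_handle","plain_handle"],12)
plan(450,-410,230,0)
E
```

```text
black_handle 0.63 510 px [244. 164.] [243. 145.] [245. 180.] w [[787.9, -104.6], [923.2, -217.9], [685.9, -19.2]] len 309.0 ang 140.1
red_handle 0.69 198 px [202. 259.] [195. 246.] [208. 270.] w [[439.2, 380.5], [502.2, 362.0], [386.5, 396.0]] len 121.0 ang 163.6
yellow_handle 0.46 161 px [236. 240.] [224. 234.] [247. 247.] w [[433.8, 249.4], [485.4, 257.0], [386.7, 242.5]] len 100.0 ang -171.7
plain_handle 0.44 182 px [243. 214.] [235. 206.] [251. 222.] w [[524.6, 138.2], [580.2, 125.6], [469.3, 150.8]] len 114.0 ang 167.2
drawer_handle 0.6 246 px [248. 278.] [282. 275.] [213. 281.] w [[525.5, -438.3], [654.5, -424.6], [393.9, -452.4]] len 262.0 ang -173.9
black_handle 0.52 131 px [251. 209.] [232. 208.] [261. 209.] w [[537.0, 29.0], [449.8, 39.7], [584.1, 23.2]] len 135.0 ang -7.0
red_handle 0.59 126 px [231. 168.] [222. 167.] [241. 170.] w [[435.7, 382.3], [387.6, 397.1], [486.5, 366.7]] len 103.0 ang -17.1
yellow_handle 0.42 102 px [230. 183.] [241. 182.] [220. 184.] w [[432.5, 246.0], [488.7, 253.8], [384.3, 239.4]] len 105.0 ang -172.2
plain_handle 0.51 80 px [248. 195.] [239. 194.] [257. 196.] w [[523.7, 138.9], [480.7, 149.0], [567.2, 128.8]] len 89.0 ang -13.2
plan shift mm [257.2 -23.2 -24.5] rot [ 0.  -0.  22.7] | yaw 22.7 pos [ 221.7 -530.6  205.5]
```

```bash
python3 -m crank '[0.2,-0.02,-0.045,0,0,22.7,0.03, 0.2,-0.02,-0.045,0,0,22.7,0.03, 0.2,-0.02,-0.045,0,0,22.7,0.03, 0.2,-0.02,-0.045,0,0,22.7,0.03, 0.2,-0.02,-0.045,0,0,22.7,0.03]' 20
python3 - <<'E'
from h import *
see("wrist",["drawer_handle","drawer"],36,"w1",2); plan(450,-410,230,0)
E
```

```text
time_s: 1.82
tool_pos: [394.9, -436.7, 249.8]
tool_rot: [0.0, 1.0, -0.001, 0.0]
contact_force: [0.1, -1.6, -0.4]
finger_gap: 64.5
grip_force: 0.0
drawer_handle 0.63 3524 px [274.  79.] [263.   7.] [289. 170.] w [[523.8, -453.1], [607.3, -437.6], [405.5, -475.0]] len 205.0 ang -169.5
drawer 0.76 3783 px [274.  80.] [263.   7.] [288. 171.] w [[522.7, -452.7], [606.8, -437.2], [404.1, -474.5]] len 206.0 ang -169.6
plan shift mm [ 53.9 -26.2  20. ] rot [ 0.1 -0.1  0.3] | yaw 0.3 pos [ 396.2 -436.4  250. ]
```

View pics/w1.png

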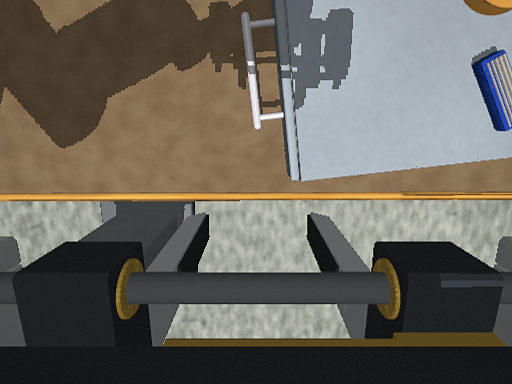

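The wrist view shows the bar handle from (246,14) to (257,127), the drawer's front edge from about (276,2) to (293,180), and the chest top at right.

```bash
python3 - <<'E'
from h import *
K,wc,_=cam("wrist")
b=px2w([[246,14],[257,127]],36,K,wc); print(b.round(1),np.linalg.norm(b[0]-b[1]),np.degrees(np.arctan2(*(b[0]-b[1])[1::-1])))
e=px2w([[281,2],[298,180]],62,K,wc); print(e.round(1),np.degrees(np.arctan2(*(e[0]-e[1])[1::-1])))
m=b.mean(0); plan(m[0],m[1],120,7); plan(m[0],m[1],17,7)
E
```

```text
[[ 589.5 -420.8   36. ]
 [ 454.9 -434.8   36. ]] 135.27304422039117 5.91320755524876
[[ 593.4 -461.3   62. ]
 [ 388.7 -488.    62. ]] 7.424447466661634
plan shift mm [125.9  -8.2 130.2] rot [ 0.1 -0.1 -6.7] | yaw 0.3 pos [ 396.2 -436.4  250. ]
plan shift mm [125.7  -8.4 233.2] rot [ 0.1 -0.1 -6.7] | yaw 0.3 pos [ 396.2 -436.4  250. ]
```

```bash
python3 -m crank '[0.126,-0.008,0.13,0,0,-6.2,0.03, 0.126,-0.008,0.13,0,0,-6.2,0.03, 0.126,-0.008,0.13,0,0,-6.2,0.03, 0.126,-0.008,0.13,0,0,-6.2,0.03, 0.126,-0.008,0.13,0,0,-6.2,0.03]'
python3 - <<'E'
from h import *
see("wrist",["drawer_handle"],36,"w2"); plan(522,-428,17,6.5)
E
```

```text
time_s: 2.38
tool_pos: [519.7, -428.3, 113.7]
tool_rot: [-0.003, 0.999, 0.054, -0.002]
contact_force: [-0.4, 0.3, -0.9]
finger_gap: 30.2
grip_force: 0.0
drawer_handle 0.84 7243 px [294. 145.] [313.  23.] [269. 313.] w [[568.4, -453.5], [665.2, -454.7], [398.7, -451.4]] len 266.0 ang 179.3
plan shift mm [ 4.  -0.1 98.7] rot [-0.3  0.3 -0.3] | yaw 6.2 pos [ 518.5 -428.9  115.7]
```

View pics/w2.png

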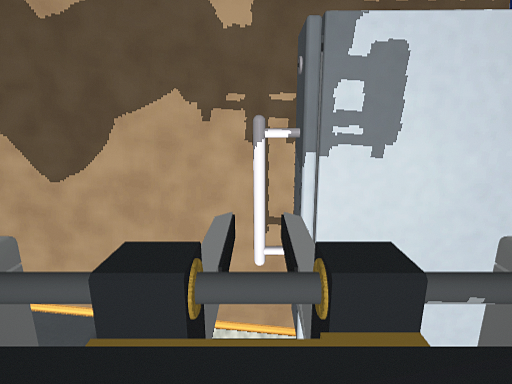

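The bar is centred between the fingers (col 259) and parallel to the tool's x. I'll descend, close, and pull.

```bash
python3 -m crank '[0.003,0,0.03,0,0,0,0.03, 0.003,0,0.055,0,0,0,0.03, 0.003,0,0.08,0,0,0,0.03, 0.003,0,0.097,0,0,0,0.03, 0.003,0,0.097,0,0,0,0.03]' 30
python3 -m crank '[0,0,0,0,0,0,0.005, 0,0,0,0,0,0,0.005, 0,0,0,0,0,0,0.005, 0,0,0,0,0,0,0.005, 0,0,0,0,0,0,0.005]' 40
python3 -m crank '[0,-0.012,0,0,0,0,0.005, 0,-0.03,0,0,0,0,0.005, 0,-0.05,0,0,0,0,0.005, 0,-0.072,0,0,0,0,0.005, 0,-0.096,0,0,0,0,0.005]'
python3 -m crank '[0,-0.022,0,0,0,0,0.005, 0,-0.044,0,0,0,0,0.005, 0,-0.066,0,0,0,0,0.005, 0,-0.088,0,0,0,0,0.005, 0,-0.11,0,0,0,0,0.005]'
python3 -m crank '[0,-0.02,0,0,0,0,0.005, 0,-0.04,0,0,0,0,0.005, 0,-0.06,0,0,0,0,0.005, 0,-0.075,0,0,0,0,0.005, 0,-0.084,0,0,0,0,0.005]'
python3 - <<'E'
from h import *
plan(522,-428,17,6.5)
E
```

```text
time_s: 2.9
tool_pos: [519.0, -429.1, 20.5]
tool_rot: [-0.002, 0.999, 0.053, -0.002]
contact_force: [-0.9, 0.3, -0.3]
finger_gap: 29.9
grip_force: 0.0
time_s: 3.32
tool_pos: [522.8, -429.1, 24.8]
tool_rot: [0.0, 0.999, 0.054, 0.001]
contact_force: [-2.0, 3.7, 5.8]
finger_gap: 9.8
grip_force: 40.0
time_s: 3.73
tool_pos: [512.3, -336.4, 24.7]
tool_rot: [0.003, 0.999, 0.054, 0.001]
contact_force: [-3.3, -2.9, 5.6]
finger_gap: 9.6
grip_force: 40.0
time_s: 4.15
tool_pos: [499.7, -225.7, 24.7]
tool_rot: [0.003, 0.998, 0.055, -0.0]
contact_force: [-5.8, -3.7, 9.4]
finger_gap: 9.9
grip_force: 40.0
time_s: 4.57
tool_pos: [489.9, -140.5, 24.6]
tool_rot: [0.001, 0.998, 0.055, -0.001]
contact_force: [-6.8, -3.7, 13.3]
finger_gap: 10.1
grip_force: 40.0
plan shift mm [1.000e-01 2.893e+02 8.300e+00] rot [ 0.1  0.1 -0.2] | yaw 6.3 pos [ 489.9 -140.5   24.6]
```

```bash
python3 -m crank '[0,0,0,0,0,0,0.03, 0,0,0,0,0,0,0.03, 0,0,0,0,0,0,0.03, 0,0,-0.03,0,0,0,0.03, 0,0,-0.06,0,0,0,0.03]' 20
python3 -m crank '[0,0,-0.04,0,0,0,0.05, -0.04,0.04,-0.08,0,0,0,0.05, -0.08,0.08,-0.12,0,0,0,0.05, -0.1,0.1,-0.15,0,0,0,0.05, -0.1,0.1,-0.17,0,0,0,0.05]'
python3 -m crank '[0,0,0,0,0,0,0.05, 0,0,0,0,0,0,0.05, 0,0,0,0,0,0,0.05, 0,0,0,0,0,0,0.05, 0,0,0,0,0,0,0.05]'
python3 - <<'E'
from h import *
see("wrist",["drawer_handle","stray_handle"],36,"w3",2); print(pose()[0])
E
```

```text
time_s: 4.98
tool_pos: [490.2, -140.9, 81.5]
tool_rot: [-0.001, 0.999, 0.054, -0.002]
contact_force: [-0.2, -0.2, 0.4]
finger_gap: 29.9
grip_force: 0.0
time_s: 5.4
tool_pos: [411.0, -239.6, 230.8]
tool_rot: [-0.0, 0.999, 0.054, -0.001]
contact_force: [0.4, -0.5, -1.0]
finger_gap: 49.7
grip_force: 0.0
time_s: 5.82
tool_pos: [412.9, -237.3, 228.9]
tool_rot: [-0.001, 0.999, 0.054, -0.001]
contact_force: [-0.1, -0.2, 0.5]
finger_gap: 49.7
grip_force: 0.0
drawer_handle 0.93 52009 px [339. 102.] [196. 125.] [470.  81.] w [[511.6, -325.2], [465.0, -152.7], [553.0, -478.4]] len 337.0 ang -74.9
stray_handle 0.68 2292 px [251.  67.] [250.  12.] [253. 168.] w [[539.5, -214.1], [598.9, -206.5], [418.5, -229.6]] len 182.0 ang -172.7
stray_handle 0.16 2638 px [59. 60.] [63.  5.] [ 52. 171.] w [[522.6, 14.5], [582.8, 7.3], [386.0, 30.8]] len 198.0 ang 173.2
[[ 9.94056218e-01  1.08856980e-01 -1.54702365e-03  4.13114950e+02]
 [ 1.08858971e-01 -9.94056396e-01  1.26716154e-03 -2.37620371e+02]
 [-1.39988938e-03 -1.42803721e-03 -9.99998001e-01  2.29454649e+02]
 [ 0.00000000e+00  0.00000000e+00  0.00000000e+00  1.00000000e+00]]
```

View pics/w3.png

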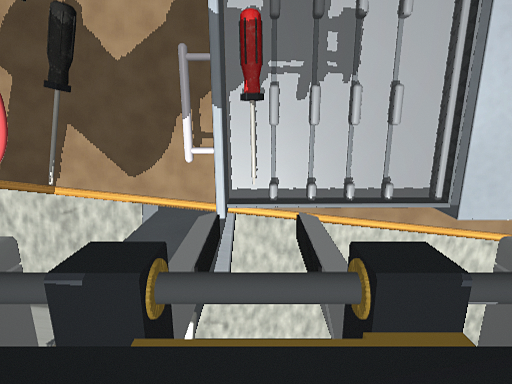

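```bash
cat >> h.py <<'E'
def fit(P,L):  # tray pose (2D) from world pts P and local pts L
    P=np.asarray(P,float)[:,:2];L=np.asarray(L,float);p=P.mean(0);l=L.mean(0)
    H=(L-l).T@(P-p);a=np.arctan2(H[0,1]-H[1,0],H[0,0]+H[1,1])
    Rm=np.array([[np.cos(a),-np.sin(a)],[np.sin(a),np.cos(a)]]);o=p-Rm@l
    print("tray o",o.round(1),"yaw",np.degrees(a).round(2),"res",((L@Rm.T+o)-P).round(1).tolist());return o,Rm
E
python3 - <<'E'
from h import *
K,wc,_=cam("wrist")
W=px2w([[274,104],[315,104],[356,104],[398,104],[274,190],[312,189],[350,189],[388,188]],30,K,wc)
L=[(26+52*i,0) for i in range(4)]+[(26+52*i,-113) for i in range(4)]
o,Rm=fit(W,L)
s=px2w([[250,9],[252,97]],25,K,wc); print("stray handle ends",s.round(1), "tray",((s[:,:2]-o)@Rm).round(1))
print("blackh",px2w([[63,3],[60,88],[51,180]],14,K,wc).round(1))
h=px2w([[183,45],[192,158]],36,K,wc).mean(0);print("bar",h.round(1),((h[:2]-o)@Rm).round(1))
E
```

```text
tray o [ 499.6 -220.7] yaw -83.39 res [[1.2, 0.9], [1.6, 0.3], [2.0, -0.3], [2.3, 0.3], [-1.0, 1.4], [-2.0, 0.2], [-1.5, -0.8], [-2.5, -2.1]]
stray handle ends [[ 605.8 -206.2   25. ]
 [ 507.1 -219.    25. ]] tray [[ -2.1 107.1]
 [ -0.8   7.7]]
blackh [[591.3  20.7  14. ]
 [492.   29.1  14. ]
 [368.   47.5  14. ]]
bar [ 489.6 -141.2   36. ] [-80.1  -0.9]
```

```bash
python3 -m crank '[0.145,-0.007,0.12,0,0,-0.35,0.038, 0.145,-0.007,0.12,0,0,-0.35,0.038, 0.145,-0.007,0.12,0,0,-0.35,0.038, 0.145,-0.007,0.12,0,0,-0.35,0.038, 0.145,-0.007,0.14,0,0,-0.35,0.038]' 15
python3 -m crank '[0,0,0.02,0,0,0,0.038, 0,0,0.04,0,0,0,0.038, 0,0,0.06,0,0,0,0.038, 0,0,0.073,0,0,0,0.038, 0,0,0.073,0,0,0,0.038]'
python3 -m crank '[0,0,0,0,0,0,0.01, 0,0,0,0,0,0,0.01, 0,0,0,0,0,0,0.01, 0,0,0,0,0,0,0.01, 0,0,0,0,0,0,0.01]' 25
python3 -m crank '[0,0,-0.01,0,0,0,0.01, 0,0,-0.03,0,0,0,0.01, 0,0,-0.05,0,0,0,0.01, 0,0,-0.075,0,0,0,0.01, 0,0,-0.1,0,0,0,0.01]'
python3 - <<'E'
from h import *
save(snapshot("wrist"),"w4"); print(pose()[0].round(3)); print(pose()[1]["qpos"])
E
```

```text
time_s: 6.38
tool_pos: [561.3, -215.4, 89.9]
tool_rot: [0.001, 0.998, 0.058, 0.002]
contact_force: [-0.4, -0.4, 1.3]
finger_gap: 38.1
grip_force: 0.0
time_s: 6.8
tool_pos: [554.2, -214.1, 13.8]
tool_rot: [-0.002, 0.998, 0.057, -0.003]
contact_force: [0.0, 0.2, -0.5]
finger_gap: 38.1
grip_force: 0.0
time_s: 7.22
tool_pos: [557.0, -216.2, 18.4]
tool_rot: [0.001, 0.998, 0.057, 0.001]
contact_force: [0.4, -0.2, -0.9]
finger_gap: 25.3
grip_force: 24.9
time_s: 7.63
tool_pos: [556.1, -215.8, 119.2]
tool_rot: [0.0, 0.998, 0.057, -0.0]
contact_force: [1.0, -0.1, -0.2]
finger_gap: 25.5
grip_force: 24.9
[[ 9.93000e-01  1.14000e-01  9.00000e-03  5.59508e+02]
 [ 1.14000e-01 -9.94000e-01 -5.00000e-03 -2.17480e+02]
 [ 9.00000e-03  6.00000e-03 -1.00000e+00  1.24852e+02]
 [ 0.00000e+00  0.00000e+00  0.00000e+00  1.00000e+00]]
[-4.86560176e-01  3.61323949e-01  1.58510604e+00 -5.98409000e-05
  1.18471310e+00  9.70335347e-01]
```

View pics/w4.png

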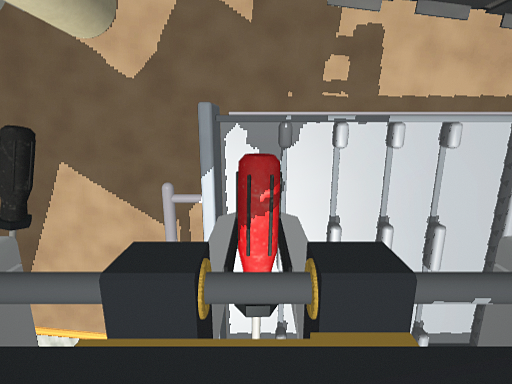

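```bash

for i in 1 2 3 4 5; do python3 -m crank '[0,0,0,0,0,-7.1,0.01, 0,0,0,0,0,-14.2,0.01, 0,0,0,0,0,-21.3,0.01, 0,0,0,0,0,-28.4,0.01, 0,0,0,0,0,-35.5,0.01]' | grep -E "gap|grip_f"; done
python3 -m crank '[0.02,0,0,0,0,-2.5,0.01, 0.045,0,0,0,0,-2.5,0.01, 0.075,0,0,0,0,-2.5,0.01, 0.105,0,0,0,0,-2.5,0.01, 0.1195,0,0,0,0,-2.5,0.01]'
python3 -m crank '[0,0,0,0,0,0,0.01, 0,0,0,0,0,0,0.01, 0,0,0,0,0,0,0.01, 0,0,0,0,0,0,0.01, 0,0,0,0,0,0,0.01]'
cat >> h.py <<'E'
def tray(o=np.array([499.6,-220.7]),a=6.6):
    T,s=pose(); a=np.radians(a); Y=np.array([np.cos(a),np.sin(a)]); X=np.array([np.sin(a),-np.cos(a)]); d=T[:2,3]-o
    print("TCP in tray x,y",(d@X).round(1),(d@Y).round(1),"z",T[2,3].round(1),"yaw",np.degrees(np.arctan2(T[1,0],T[0,0])).round(2),"gap",round(s["finger_gap"],1),"t",s["time_s"],"tilt",T[:3,2].round(3))
E
python3 - <<'E'
from h import *
tray()
see("wrist",["stray_handle"],125,"w5")
E
```

```text
finger_gap: 25.0
grip_force: 24.9
finger_gap: 25.3
grip_force: 24.9
finger_gap: 25.4
grip_force: 24.9
finger_gap: 25.2
grip_force: 24.9
finger_gap: 25.6
grip_force: 24.9
time_s: 10.18
tool_pos: [433.7, -223.5, 117.6]
tool_rot: [-0.001, -0.057, 0.998, 0.0]
contact_force: [0.0, 0.1, -1.4]
finger_gap: 25.7
grip_force: 24.9
time_s: 10.6
tool_pos: [438.6, -224.5, 117.5]
tool_rot: [0.0, -0.057, 0.998, -0.0]
contact_force: [0.5, -0.8, -1.4]
finger_gap: 25.3
grip_force: 24.9
TCP in tray x,y -3.2 -61.1 z 117.5 yaw -173.43 gap 25.3 t 10.6 tilt [ 0.001 -0.    -1.   ]
stray_handle 0.83 5292 px [258. 221.] [259. 157.] [256. 324.] w [[432.1, -224.1], [392.0, -227.9], [505.6, -217.2]] len 114.0 ang 5.4
```

```bash

python3 -m crank '[0,-0.003,0.025,0,0,0,0.01, 0,-0.003,0.05,0,0,0,0.01, 0,-0.003,0.075,0,0,0,0.01, 0,-0.003,0.092,0,0,0,0.01, 0,-0.003,0.099,0,0,0,0.01]'
python3 -m crank '[0,0,0,0,0,0,0.01, 0,0,0,0,0,0,0.034, 0,0,0,0,0,0,0.036, 0,0,0,0,0,0,0.036, 0,0,0,0,0,0,0.036]'
python3 -m crank '[0,0,-0.03,0,0,0,0.036, 0,0,-0.06,0,0,0,0.036, 0,0,-0.1,0,0,0,0.036, 0,0,-0.14,0,0,0,0.05, 0,0,-0.18,0,0,0,0.05]'
python3 - <<'E'
from h import *
tray()
see("wrist",["stray_handle"],25,"w6")
see("side",["black_handle","plain_handle","yellow_handle","red_handle","stray_handle"],14)
E
```

```text
time_s: 11.12
tool_pos: [436.7, -226.7, 17.0]
tool_rot: [-0.002, -0.057, 0.998, 0.001]
contact_force: [-8.1, 0.5, 34.3]
finger_gap: 25.4
grip_force: 25.1
time_s: 11.53
tool_pos: [438.1, -227.5, 18.9]
tool_rot: [0.0, -0.057, 0.998, -0.0]
contact_force: [-0.5, 0.4, 0.6]
finger_gap: 35.8
grip_force: 0.0
time_s: 11.95
tool_pos: [437.2, -226.9, 200.6]
tool_rot: [0.0, -0.057, 0.998, -0.0]
contact_force: [0.5, -0.7, -1.4]
finger_gap: 46.3
grip_force: 0.0
TCP in tray x,y -1.0 -62.7 z 200.6 yaw -173.47 gap 46.3 t 11.95 tilt [ 0. -0. -1.]
stray_handle 0.62 1958 px [257. 183.] [258. 138.] [255. 259.] w [[453.9, -230.6], [397.5, -235.6], [560.1, -221.2]] len 163.0 ang 5.1
black_handle 0.42 122 px [252. 209.] [241. 208.] [262. 209.] w [[544.9, 25.6], [493.6, 32.6], [588.3, 19.7]] len 96.0 ang -7.7
plain_handle 0.64 90 px [250. 195.] [240. 194.] [259. 196.] w [[532.8, 134.3], [485.1, 145.3], [575.9, 124.4]] len 93.0 ang -13.0
red_handle 0.55 139 px [251. 209.] [232. 207.] [262. 209.] w [[539.4, 26.5], [450.1, 38.8], [588.2, 19.7]] len 139.0 ang -7.9
stray_handle 0.51 181 px [229. 244.] [248. 242.] [217. 245.] w [[443.9, -215.4], [523.0, -206.0], [393.3, -221.5]] len 131.0 ang -173.2
```

View pics/w6.png

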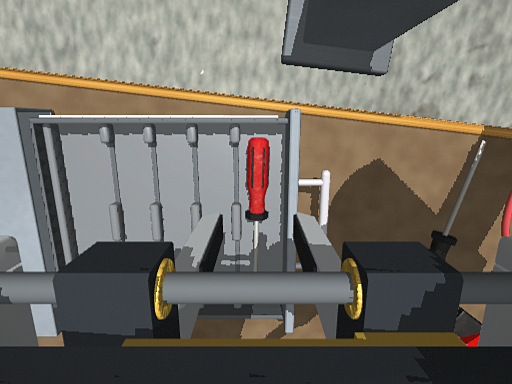

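Stray now lies in lane 0 at (258,137)–(256,270), parallel to the ridges, handle near. Next: hover over the black driver.

```bash

python3 -m crank '[-0.02,0.035,0,0,0,3,0.06, -0.04,0.07,0,0,0,6,0.06, -0.06,0.105,0,0,0,9,0.06, -0.075,0.14,0,0,0,12,0.06, -0.09,0.175,0,0,0,13.5,0.06]'
python3 - <<'E'
from h import *
plan(542,25.5,200,173)
E
```

```text
time_s: 12.77
tool_pos: [506.8, -41.4, 196.8]
tool_rot: [-0.002, 0.062, 0.998, 0.0]
contact_force: [-0.7, 0.2, -0.2]
finger_gap: 59.8
grip_force: 0.0
plan shift mm [-26.7  70.7  -3.3] rot [ 0.  -0.2 -0.1] | yaw 172.9 pos [506.8 -41.4 196.8]
```

```bash
cat >> h.py <<'E'
def driver(q,zax,pic=None,place=None,wmin=0,n="wrist"):
    im=snapshot(n); K,wc,_=cam(n)
    if pic: save(im,pic)
    for r in nets.cut_out(q,n)[:2]:
        ys,xs=np.nonzero(r["region"]); W=px2w(np.c_[xs,ys],zax,K,wc)[:,:2]; m=W.mean(0)
        a=np.linalg.svd(W-m,full_matrices=False)[2][0]; t=(W-m)@a; l=(W-m)@[-a[1],a[0]]
        lo,hi=t.min(),t.max(); w=lambda u,v: np.ptp(l[(t>u)&(t<v)]) if ((t>u)&(t<v)).any() else 0
        if w(lo+5,lo+45)>w(hi-45,hi-5): a=-a; t=-t; lo,hi=t.min(),t.max()   # a: blade->handle
        H=W[(t>hi-98)&(t<hi-2)]; c=H.mean(0); b=np.linalg.svd(H-c,full_matrices=False)[2][0]; b*=np.sign(b@a)
        s=(H-c)@b; mid=c+b*((s.max()+s.min())/2)
        phi=np.degrees(np.arctan2(-b[1],-b[0])); print(q,round(r["score"],2),"px",(xs.mean().round(),ys.mean().round()),"len",round(hi-lo),"mid",mid.round(1),"phi(handle->blade)",phi.round(1),"whole",np.degrees(np.arctan2(-a[1],-a[0])).round(1),"w",w(hi-45,hi-5).round(),w(lo+5,lo+45).round())
        if place is not None: plan(mid[0],mid[1],place,phi)
E
python3 -m crank '[-0.027,0.035,-0.003,0,0,0,0.06, -0.027,0.06,-0.003,0,0,0,0.06, -0.027,0.071,-0.003,0,0,0,0.06, -0.027,0.071,-0.003,0,0,0,0.06, -0.027,0.071,-0.003,0,0,0,0.06]'
python3 - <<'E'
from h import *
driver("black_handle",14,"w7",6)
E
```

```text
time_s: 13.18
tool_pos: [541.5, 23.7, 200.2]
tool_rot: [-0.001, 0.06, 0.998, -0.001]
contact_force: [0.2, -0.4, -0.1]
finger_gap: 59.8
grip_force: 0.0
black_handle 0.89 px (np.float64(260.0), np.float64(148.0)) len 231 mid [542.2  25.7] phi(handle->blade) 172.4 whole 172.6 w 30.0 6.0
plan shift mm [ -0.4   3.3 194.9] rot [-0.1 -0.1  0.6] | yaw 173.0 pos [541.7  22.7 200.9]
```

View pics/w7.png

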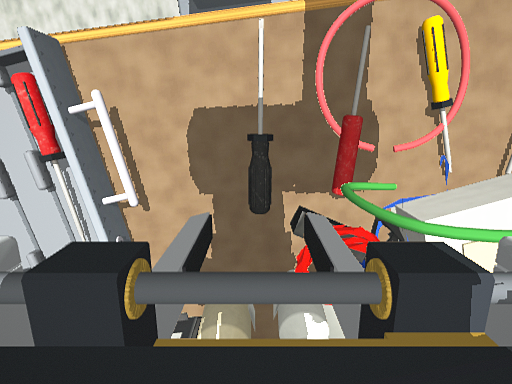

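The view shows the black driver (260,150) centred, plain red at (347,155) crossed by the red hose, yellow at (437,65), and bottles under the gripper at about (230,320) and (300,320).

```bash
python3 - <<'E'
from h import *
K,wc,_=cam("wrist")
print("bottle tops",px2w([[230,305],[300,305],[205,305]],145,K,wc).round()); print("red thing",px2w([[300,215],[330,222],[380,235]],40,K,wc).round(),"box",px2w([[395,210]],60,K,wc).round())
see("side",["white_bottle","cream_bottle"],70)
E
```

```text
bottle tops [[635. -14. 145.]
 [643.  50. 145.]
 [632. -37. 145.]]
red thing [[593.  70.  40.]
 [606. 106.  40.]
 [631. 166.  40.]] box [[593. 176.  60.]]
white_bottle 0.5 111 px [288. 188.] [291. 182.] [283. 196.] w [[710.8, 105.3], [731.5, 157.0], [686.5, 44.4]] len 121.0 ang -111.8
cream_bottle 0.94 386 px [290. 207.] [291. 191.] [288. 221.] w [[709.9, -40.1], [727.2, 83.2], [695.7, -141.8]] len 227.0 ang -98.0
```

```bash

python3 -m crank '[0,0.003,0.04,0,0,0.6,0.055, 0,0.003,0.08,0,0,0.6,0.055, 0,0.003,0.12,0,0,0.6,0.055, 0,0.003,0.15,0,0,0.6,0.055, 0,0.003,0.17,0,0,0.6,0.055]'
python3 -m crank '[0,0,0.012,0,0,0,0.055, 0,0,0.024,0,0,0,0.055, 0,0,0.024,0,0,0,0.03, 0,0,0.024,0,0,0,0.01, 0,0,0.024,0,0,0,0.01]' 25
python3 -m crank '[0,0,0,0,0,0,0.01, 0,0,0,0,0,0,0.01, 0,0,-0.015,0,0,0,0.01, 0,0,-0.035,0,0,0,0.01, 0,0,-0.06,0,0,0,0.01]'
python3 -m crank '[0,0,-0.03,0,0,7,0.01, 0,0,-0.05,0,0,14,0.01, 0,0,-0.06,0,0,21,0.01, 0,0,-0.06,0,0,28,0.01, 0,0,-0.06,0,0,35,0.01]'
python3 - <<'E'
from h import *
tray()
driver("black_handle",135,"w8")
plan(446,-430,125,6.6)
E
```

```text
time_s: 13.85
tool_pos: [540.6, 26.0, 28.6]
tool_rot: [-0.002, 0.067, 0.998, -0.0]
contact_force: [-1.5, 0.7, 0.9]
finger_gap: 54.9
grip_force: 0.0
time_s: 14.27
tool_pos: [543.6, 26.4, 8.2]
tool_rot: [0.001, 0.066, 0.998, -0.0]
contact_force: [-0.4, -0.5, 0.8]
finger_gap: 38.5
grip_force: 0.0
time_s: 14.68
tool_pos: [541.7, 27.1, 67.4]
tool_rot: [-0.001, 0.066, 0.998, -0.0]
contact_force: [-0.1, 0.3, -1.1]
finger_gap: 27.4
grip_force: 25.0
time_s: 15.1
tool_pos: [543.7, 27.0, 129.3]
tool_rot: [0.002, 0.366, 0.931, 0.0]
contact_force: [1.2, -1.0, -1.0]
finger_gap: 27.1
grip_force: 25.0
TCP in tray x,y -241.0 72.3 z 129.3 yaw 137.09 gap 27.1 t 15.1 tilt [ 0.004 -0.    -1.   ]
black_handle 0.95 px (np.float64(257.0), np.float64(179.0)) len 158 mid [527.4  41.8] phi(handle->blade) 137.3 whole 137.4 w 30.0 6.0
plan shift mm [-237.6 -402.4    3.2] rot [ 1.000e-01 -0.000e+00  1.309e+02] | yaw 137.5 pos [543.   27.1 128.3]
```

```bash

python3 -m crank '[-0.0126,-0.0197,0,0,0,7.08,0.01, -0.0252,-0.0393,0,0,0,14.16,0.01, -0.0378,-0.059,0,0,0,21.24,0.01, -0.0504,-0.0786,0,0,0,28.32,0.01, -0.063,-0.0983,0,0,0,35.4,0.01]' | grep -E "gap|pos"
python3 -m crank '[-0.0217,-0.0087,0,0,0,7.08,0.01, -0.0433,-0.0175,0,0,0,14.16,0.01, -0.065,-0.0262,0,0,0,21.24,0.01, -0.0866,-0.035,0,0,0,28.32,0.01, -0.1083,-0.0437,0,0,0,35.4,0.01]' | grep -E "gap|pos"
python3 -m crank '[-0.0227,0.0054,0,0,0,7.08,0.01, -0.0454,0.0108,0,0,0,14.16,0.01, -0.0681,0.0163,0,0,0,21.24,0.01, -0.0908,0.0217,0,0,0,28.32,0.01, -0.1135,0.0271,0,0,0,35.4,0.01]' | grep -E "gap|pos"
python3 -m crank '[-0.0154,0.0176,0,0,0,7,0.01, -0.0307,0.0351,0,0,0,14,0.01, -0.0461,0.0527,0,0,0,20,0.01, -0.0614,0.0702,0,0,0,24.3,0.01, -0.0768,0.0878,0,0,0,24.3,0.01]'
python3 - <<'E'
from h import *
tray()
K,wc,_=cam("wrist")
driver("black_handle",135,"w9")
plan(459.9,-434.7,16,6.6)
E
```

```text
tool_pos: [522.4, -88.9, 127.6]
finger_gap: 27.3
tool_pos: [502.1, -204.0, 127.6]
finger_gap: 27.4
tool_pos: [482.0, -318.9, 127.5]
finger_gap: 27.4
time_s: 16.87
tool_pos: [461.9, -433.8, 127.4]
tool_rot: [-0.0, 0.998, 0.061, -0.0]
contact_force: [0.1, 0.2, 0.1]
finger_gap: 27.3
grip_force: 25.0
TCP in tray x,y 207.3 -62.0 z 127.4 yaw 6.99 gap 27.3 t 16.8667 tilt [-0.  0. -1.]
black_handle 0.69 px (np.float64(257.0), np.float64(178.0)) len 157 mid [ 482.2 -435.6] phi(handle->blade) 7.8 whole 7.7 w 29.0 6.0
plan shift mm [ -1.5  -2.4 111.2] rot [0.1 0.  0.4] | yaw 7.0 pos [ 461.7 -436.6  127.2]
```

View pics/w9.png

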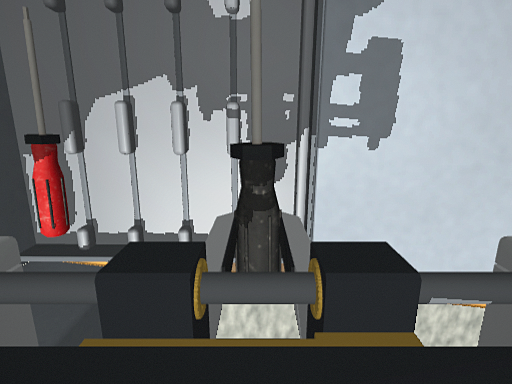

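```bash

python3 -m crank '[-0.0015,0,0.03,0,0,0.3,0.01, -0.0015,0,0.06,0,0,0.3,0.01, -0.0015,0,0.085,0,0,0.3,0.01, -0.0015,0,0.098,0,0,0.3,0.01, -0.0015,0,0.106,0,0,0.3,0.01]'
python3 -m crank '[0,0,0,0,0,0,0.01, 0,0,0,0,0,0,0.036, 0,0,0,0,0,0,0.038, 0,0,0,0,0,0,0.038, 0,0,0,0,0,0,0.038]'
python3 -m crank '[0,0,-0.03,0,0,0,0.038, 0,0,-0.06,0,0,0,0.038, 0,0,-0.1,0,0,0,0.038, 0,0,-0.14,0,0,0,0.05, 0,0,-0.18,0,0,0,0.05]'
python3 - <<'E'
from h import *
tray()
driver("black_handle",26,"w10")
driver("plain_handle",12,n="side")
driver("yellow_handle",11,n="side")
driver("red_handle",13,n="side")
plan(532,135,200,-13)
E
```

```text
time_s: 17.38
tool_pos: [460.4, -431.7, 20.0]
tool_rot: [-0.001, 0.998, 0.059, -0.001]
contact_force: [-3.7, 5.0, 34.0]
finger_gap: 27.2
grip_force: 25.0
time_s: 17.8
tool_pos: [461.2, -433.2, 22.2]
tool_rot: [0.001, 0.998, 0.058, 0.0]
contact_force: [0.2, 0.6, 0.0]
finger_gap: 37.8
grip_force: 0.0
time_s: 18.22
tool_pos: [460.6, -432.6, 203.6]
tool_rot: [0.0, 0.998, 0.058, 0.0]
contact_force: [0.7, -1.0, -0.6]
finger_gap: 47.8
grip_force: 0.0
TCP in tray x,y 206.0 -63.1 z 203.6 yaw 6.65 gap 47.8 t 18.2167 tilt [ 0. -0. -1.]
black_handle 0.88 px (np.float64(257.0), np.float64(146.0)) len 238 mid [ 464.  -437.7] phi(handle->blade) 6.6 whole 6.5 w 30.0 5.0
plain_handle 0.63 px (np.float64(248.0), np.float64(195.0)) len 95 mid [527.9 137.1] phi(handle->blade) -15.5 whole -15.4 w 35.0 30.0
red_handle 0.57 px (np.float64(239.0), np.float64(169.0)) len 32 mid [475.4 369. ] phi(handle->blade) 98.9 whole 101.1 w 22.0 22.0
red_handle 0.38 px (np.float64(245.0), np.float64(255.0)) len 404 mid [ 566.7 -146.4] phi(handle->blade) 158.6 whole -113.8 w 127.0 42.0
plan shift mm [ 137.  -555.     0.9] rot [-0.2  0.2 19.6] | yaw 6.6 pos [ 460.  -432.1  199.5]
```

View pics/w10.png

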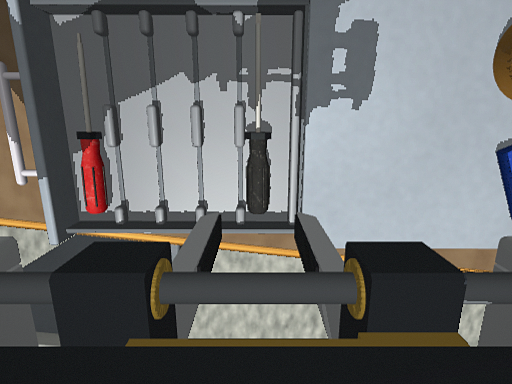

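Black lies in lane 4 (col 258), stray in lane 0 (col 92). Now to the plain red driver.

```bash

python3 -m crank '[0.01,-0.038,0,0,0,0,0.06, 0.02,-0.076,0,0,0,0,0.06, 0.03,-0.114,0,0,0,0,0.06, 0.04,-0.152,0,0,0,0,0.06, 0.05,-0.19,0,0,0,0,0.06]' |grep pos
python3 -m crank '[0.01,-0.038,0,0,0,0,0.06, 0.02,-0.076,0,0,0,0,0.06, 0.03,-0.114,0,0,0,0,0.06, 0.035,-0.152,0,0,0,0,0.06, 0.04,-0.19,0,0,0,0,0.06]' |grep pos
python3 -m crank '[0.01,-0.037,0,0,0,6,0.06, 0.02,-0.074,0,0,0,12,0.06, 0.025,-0.111,0,0,0,18,0.06, 0.03,-0.148,0,0,0,19.6,0.06, 0.04,-0.175,0,0,0,19.6,0.06]' |grep pos
python3 -m crank '[0,0,0,0,0,0,0.06, 0,0,0,0,0,0,0.06, 0,0,0,0,0,0,0.06, 0,0,0,0,0,0,0.06, 0,0,0,0,0,0,0.06]' |grep pos
python3 - <<'E'
from h import *
driver("plain_handle",12,"w11",6)
plan(532,135,200,-13)
E
```

```text
tool_pos: [487.7, -236.5, 199.7]
tool_pos: [505.5, -43.2, 199.9]
tool_pos: [523.8, 136.1, 200.0]
tool_pos: [525.7, 131.9, 201.1]
plain_handle 0.61 px (np.float64(252.0), np.float64(188.0)) len 189 mid [530.1 139. ] phi(handle->blade) 167.4 whole 167.5 w 24.0 6.0
plan shift mm [  2.6  -7.7 195.4] rot [  0.   -0.  179.6] | yaw -13.1 pos [525.9 132.1 201.4]
plan shift mm [ 5.3 -4.2  1.4] rot [ 0.   0.  -0.1] | yaw -13.1 pos [525.9 132.1 201.4]
```

View pics/w11.png

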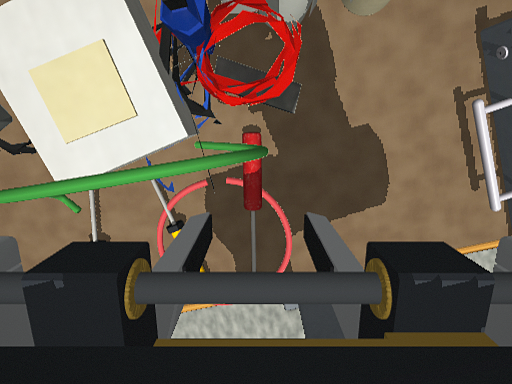

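The plain handle is at (252,170) with the green hose passing over it, its end at (266,151). I'll triangulate how high the hose is there from the w7/w11 views.

```bash
python3 - <<'E'
from h import *
he=np.array(get_calibration("wrist")["hand_eye"]); K=cam("wrist")[0]
def wcs(x,y,z,yaw):
    c,s=np.cos(np.radians(yaw)),np.sin(np.radians(yaw)); T=np.eye(4); T[:3,:3]=[[c,s,0],[s,-c,0],[0,0,-1]]; T[:3,3]=x,y,z; return T@he
A=wcs(541.7,22.9,200.5,173); B=cam("wrist")[1]
def ray(uv,wc):
    d=wc[:3,:3]@((np.linalg.inv(K)@[*uv,1])*[1,-1,-1]); return wc[:3,3],d/np.linalg.norm(d)
def tri(ra,rb):
    M=sum(np.eye(3)-np.outer(d,d) for o,d in(ra,rb)); v=sum((np.eye(3)-np.outer(d,d))@o for o,d in(ra,rb)); p=np.linalg.solve(M,v)
    return p.round(), [np.linalg.norm(np.cross(p-o,d)).round(1) for o,d in(ra,rb)]
print("hose tip",tri(ray((343,188),A),ray((266,151),B)))
print("check plain handle end (z12)",tri(ray((340,192),A),ray((252,128),B)))
# scene camera: hose pixels near tip
im=snapshot("scene").astype(int); g=(im[...,1]>im[...,0]+40)&(im[...,1]>im[...,2]+30); ys,xs=np.nonzero(g[150:260,150:300]); ys+=150;xs+=150
for c in range(165,250,6):
    if (xs==c).any(): print(c,ys[xs==c].min(),ys[xs==c].max(),end=" | ")
S=cam("scene"); print(w2px([[545,135,12],[580,127,12],[580,127,60],[580,127,120]],S[0],S[1]).round())
save(cv2.resize(np.clip(im,0,255).astype(np.uint8)[150:270,150:310],(800,600),interpolation=2),"s2")
E
```

```text
hose tip (array([558., 115.,  68.]), [np.float64(0.9), np.float64(0.9)])
check plain handle end (z12) (array([583., 128.,   1.]), [np.float64(1.3), np.float64(1.3)])
171 216 227 | 177 201 246 | 183 192 246 | 189 186 187 | 195 181 182 | 201 177 178 | 207 174 176 | 213 172 173 | 219 171 172 | 225 171 212 | 231 172 207 | 237 179 202 | [[240. 211.]
 [235. 206.]
 [235. 195.]
 [234. 181.]]
```

View pics/s2.png

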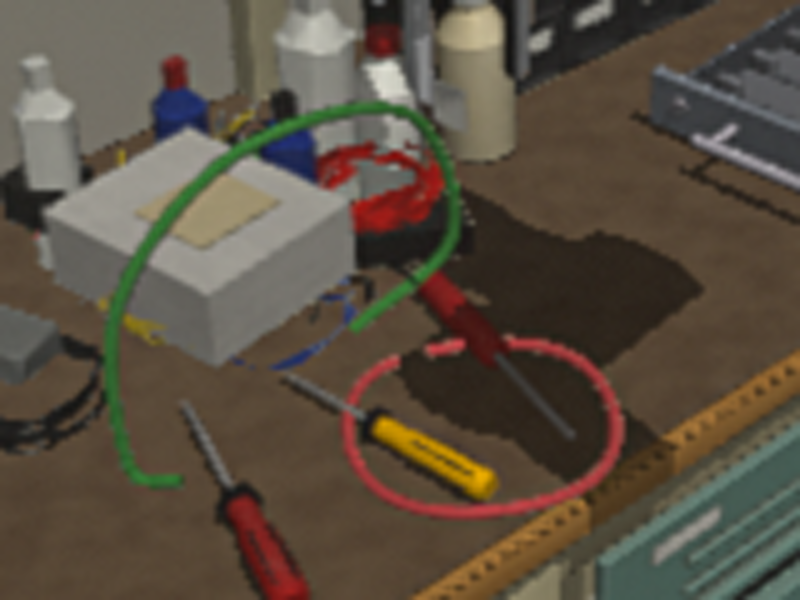

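```bash
python3 - <<'E'
from h import *
S=cam("scene"); K,wc=S[0],S[1]
f=lambda cx,cy:[150+cx/5,150+cy/5]
L=px2w([f(180,482),f(130,475)],3,K,wc); Rf=px2w([f(352,326)],3,K,wc); print("feet",L.round(),Rf.round())
# vertical plane through tip & left bend
p0=np.array([558.,115,68]); n=np.cross(L[1]*[1,1,0]-p0*[1,1,0],[0,0,1]); n/=np.linalg.norm(n)
for c in [(130,475),(110,380),(120,290),(200,180),(300,120),(375,105),(430,130),(458,200),(440,260),(352,326)]:
    d=wc[:3,:3]@((np.linalg.inv(K)@[*f(*c),1])*[1,-1,-1]); o=wc[:3,3]; print(c,(o+d*((p0-o)@n)/(d@n)).round())
W=cam("wrist"); print("hose left in w11", px2w([[0,197],[100,183],[200,163],[78,208]],60,W[0],W[1]).round())
print(px2w([[197,145]],10,W[0],W[1]).round())
E
```

```text
feet [[528. 380.   3.]
 [556. 400.   3.]] [[582. 195.   3.]]
(130, 475) [556. 400.   3.]
(110, 380) [555. 404.  85.]
(120, 290) [556. 388. 146.]
(200, 180) [556. 323. 197.]
(300, 120) [557. 244. 208.]
(375, 105) [557. 183. 194.]
(430, 130) [558. 136. 155.]
(458, 200) [558. 112.  86.]
(440, 260) [558. 131.  43.]
(352, 326) [557. 213.  26.]
hose left in w11 [[575. 424.  60.]
 [564. 307.  60.]
 [561. 191.  60.]
 [542. 342.  60.]]
[[579. 200.  10.]]
```

The green hose is an arch in the plane x≈556, spanning y 112–404, and its tail hangs about 40 mm above the far end of the plain handle. I'll grasp nearer the blade with the tool tilted 15° back, drag the driver out toward me, and only then lift.

```bash

python3 -m crank '[-0.0225,-0.0075,0,0,3.75,-0.5,0.05, -0.0225,-0.0075,0,0,7.5,-0.5,0.05, -0.0225,-0.0075,0,0,11.25,-0.5,0.05, -0.0225,-0.0075,0,0,15,-0.5,0.05, -0.0225,-0.0075,0,0,15,-0.5,0.05]'
python3 - <<'E'
from h import *
T,s=pose(); print(T.round(3)); driver("plain_handle",12)
print("down 195 in tool:",(T[:3,:3].T@[0,0,-195]).round(1)); print("to grip",(T[:3,:3].T@(np.array([505.7,144.5,6.5])-T[:3,3])).round(1))
E
```

```text
time_s: 20.85
tool_pos: [502.1, 145.4, 200.9]
tool_rot: [0.015, 0.986, -0.107, 0.129]
contact_force: [-0.7, 0.7, -0.1]
finger_gap: 49.8
grip_force: 0.0
[[ 9.44000e-01 -2.15000e-01  2.51000e-01  5.02134e+02]
 [-2.07000e-01 -9.77000e-01 -5.70000e-02  1.45382e+02]
 [ 2.58000e-01  2.00000e-03 -9.66000e-01  2.00932e+02]
 [ 0.00000e+00  0.00000e+00  0.00000e+00  1.00000e+00]]
plain_handle 0.6 px (np.float64(258.0), np.float64(201.0)) len 157 mid [533.5 138.8] phi(handle->blade) 167.4 whole 167.5 w 24.0 5.0
down 195 in tool: [-50.3  -0.4 188.4]
to grip [-46.6  -0.3 188.8]
```

```bash

python3 -m crank '[-0.009,0,0.036,0,0,0,0.05, -0.018,0,0.072,0,0,0,0.05, -0.027,0,0.108,0,0,0,0.05, -0.034,0,0.136,0,0,0,0.05, -0.038,0,0.152,0,0,0,0.05]' | grep -E "pos|force"
python3 -m crank '[-0.005,0,0.02,0,0,0,0.05, -0.0088,0,0.0358,0,0,0,0.05, -0.0088,0,0.0358,0,0,0,0.05, -0.0088,0,0.0358,0,0,0,0.02, -0.0088,0,0.0358,0,0,0,0.01]' 30 | grep -E "pos|force|gap"
python3 -m crank '[0,0,0,0,0,0,0.01, 0,0,0,0,0,0,0.01, 0,0,0,0,0,0,0.01, 0,0,0,0,0,0,0.01, 0.001,0,-0.004,0,0,0,0.01]' | grep -E "pos|force|gap"
python3 - <<'E'
from h import *
T,s=pose(); print(T.round(3),s["finger_gap"]); 
print("pull 70 along phi:",(T[:3,:3].T@[-68.3,15.3,3]).round(1))
E
```

```text
tool_pos: [507.5, 143.8, 41.3]
contact_force: [-0.8, -0.8, -0.5]
grip_force: 0.0
tool_pos: [510.7, 144.5, 8.6]
contact_force: [0.5, 0.6, 0.2]
finger_gap: 39.8
grip_force: 0.0
tool_pos: [508.6, 144.6, 12.2]
contact_force: [-0.3, -0.2, -1.2]
finger_gap: 23.9
grip_force: 29.9
[[ 9.43000e-01 -2.16000e-01  2.52000e-01  5.08575e+02]
 [-2.08000e-01 -9.76000e-01 -5.70000e-02  1.44609e+02]
 [ 2.58000e-01  1.00000e-03 -9.66000e-01  1.21790e+01]
 [ 0.00000e+00  0.00000e+00  0.00000e+00  1.00000e+00]] 23.869977656185437
pull 70 along phi: [-66.8  -0.2 -21. ]
```

```bash

python3 -m crank '[-0.013,0,-0.004,0,0,0,0.01, -0.03,0,-0.0093,0,0,0,0.01, -0.046,0,-0.0143,0,0,0,0.01, -0.06,0,-0.0187,0,0,0,0.01, -0.067,0,-0.021,0,0,0,0.01]' | grep -E "pos|force|gap"
python3 -m crank '[0.0075,0,-0.028,0,0,0,0.01, 0.0155,0,-0.058,0,-3,0,0.01, 0.023,0,-0.087,0,-7,0,0.01, 0.031,0,-0.116,0,-11,0,0.01, 0.031,0,-0.116,0,-15,0,0.01]' | grep -E "pos|force|gap"
python3 - <<'E'
from h import *
tray(); print(pose()[1]["qpos"]); driver("plain_handle",140)
plan(458,-382,130,-173.4)
save(snapshot("wrist"),"w12")
E
```

```text
tool_pos: [436.6, 159.6, 14.5]
contact_force: [0.3, -0.4, -0.9]
finger_gap: 23.8
grip_force: 29.9
tool_pos: [444.1, 161.4, 141.5]
contact_force: [0.7, 0.5, 0.6]
finger_gap: 23.5
grip_force: 29.9
TCP in tray x,y -386.0 -11.2 z 141.5 yaw -12.42 gap 23.5 t 23.0333 tilt [ 0.01   0.003 -1.   ]
[2.00540471e-01 1.64498829e-01 1.82436028e+00 9.67652333e-04
 1.14276310e+00 1.98762303e+00]
plain_handle 0.72 px (np.float64(258.0), np.float64(200.0)) len 155 mid [466.5 156.7] phi(handle->blade) 166.9 whole 166.9 w 23.0 7.0
plan shift mm [131.9 525.8   6.8] rot [ -0.4  -0.  160.8] | yaw -12.6 pos [443.9 159.9 136.6]
```

View pics/w12.png

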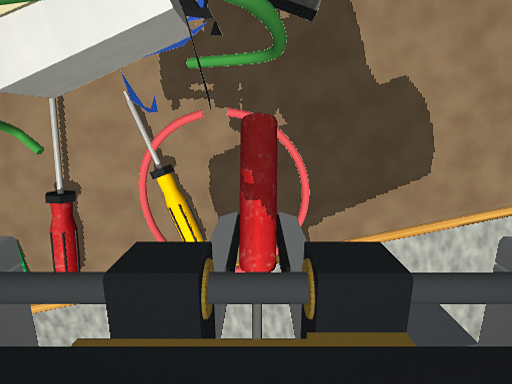

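The plain driver is held and clear of the hose (handle at col 258). I'll rotate it about 199° while carrying it to lane 3.

```bash

python3 -m crank '[0.005,0.0173,0,0,0,-6.6,0.01, 0.01,0.0347,0,0,0,-13.3,0.01, 0.0147,0.052,0,0,0,-19.9,0.01, 0.0196,0.0694,0,0,0,-26.6,0.01, 0.0245,0.0867,0,0,0,-33.2,0.01]' | grep -E "pos|gap"
python3 -m crank '[-0.0054,0.0172,0,0,0,-6.6,0.01, -0.0108,0.0344,0,0,0,-13.3,0.01, -0.0162,0.0516,0,0,0,-19.9,0.01, -0.0216,0.0688,0,0,0,-26.6,0.01, -0.027,0.086,0,0,0,-33.2,0.01]' | grep -E "pos|gap"
python3 -m crank '[-0.0139,0.0114,0,0,0,-6.6,0.01, -0.0279,0.0229,0,0,0,-13.3,0.01, -0.0418,0.0343,0,0,0,-19.9,0.01, -0.0558,0.0458,0,0,0,-26.6,0.01, -0.0697,0.0572,0,0,0,-33.2,0.01]' | grep -E "pos|gap"
python3 -m crank '[-0.0179,0.0019,0,0,0,-6.6,0.01, -0.0358,0.0039,0,0,0,-13.3,0.01, -0.0538,0.0058,0,0,0,-19.9,0.01, -0.0717,0.0078,0,0,0,-26.6,0.01, -0.0896,0.0097,0,0,0,-33.2,0.01]' | grep -E "pos|gap"
python3 -m crank '[-0.0161,-0.0082,0,0,0,-6.6,0.01, -0.0321,-0.0164,0,0,0,-13.3,0.01, -0.0482,-0.0246,0,0,0,-19.9,0.01, -0.0642,-0.0328,0,0,0,-26.6,0.01, -0.0803,-0.041,0,0,0,-33.2,0.01]' | grep -E "pos|gap"
python3 -m crank '[-0.009,-0.0156,0,0,0,-6.6,0.01, -0.0179,-0.0313,0,0,0,-13.3,0.01, -0.0269,-0.0469,0,0,0,-19.9,0.01, -0.0358,-0.0626,0,0,0,-26.6,0.01, -0.0448,-0.0782,0,0,0,-33.2,0.01]' | grep -E "pos|gap"
python3 - <<'E'
from h import *
tray(); driver("plain_handle",140)
plan(472.8,-380.9,20,-173.4)
E
```

```text
tool_pos: [442.4, 69.7, 133.3]
finger_gap: 23.6
tool_pos: [447.7, -19.8, 133.4]
finger_gap: 23.8
tool_pos: [453.2, -109.3, 133.5]
finger_gap: 23.7
tool_pos: [458.7, -198.8, 133.6]
finger_gap: 23.5
tool_pos: [464.2, -288.5, 133.6]
finger_gap: 23.8
tool_pos: [469.9, -378.2, 133.6]
finger_gap: 23.5
TCP in tray x,y 153.1 -47.6 z 133.6 yaw -172.92 gap 23.5 t 25.6833 tilt [-0.004  0.001 -1.   ]
plain_handle 0.93 px (np.float64(258.0), np.float64(200.0)) len 151 mid [ 449.1 -384.3] phi(handle->blade) 6.7 whole 6.7 w 23.0 6.0
plan shift mm [ -2.6  -0.8 113.6] rot [-0.  -0.2  0.1] | yaw -173.3 pos [ 470.4 -380.3  133.6]
```

```bash

python3 -m crank '[-0.003,-0.001,0,0,4,0,0.01, -0.003,-0.001,0.01,0,8,0,0.01, -0.003,-0.001,0.02,0,12,0,0.01, -0.003,-0.001,0.03,0,15,0,0.01, -0.003,-0.001,0.04,0,15,0,0.01]' | grep -E "pos|gap"
python3 -m crank '[0,0,0,0,0,0,0.01, 0,0,0,0,0,0,0.01, 0,0,0,0,0,0,0.01, 0,0,0,0,0,0,0.01, 0,0,0,0,0,0,0.01]' | grep -E "pos|gap"
python3 - <<'E'
from h import *
tray(); T=pose()[0]; print("down to 21.5:",(T[:3,:3].T@[0,0,21.5-T[2,3]]).round(1)); driver("plain_handle",97)
E
```

```text
tool_pos: [475.6, -377.5, 93.0]
finger_gap: 23.6
tool_pos: [474.2, -381.0, 96.9]
finger_gap: 23.9
TCP in tray x,y 156.4 -43.6 z 96.9 yaw -173.39 gap 23.9 t 26.6167 tilt [-0.256 -0.032 -0.966]
down to 21.5: [-19.4   0.2  72.8]
plain_handle 0.97 px (np.float64(258.0), np.float64(200.0)) len 146 mid [ 449.7 -382.9] phi(handle->blade) 5.9 whole 6.0 w 24.0 22.0
```

```bash

python3 -m crank '[-0.006,0,0.022,0,0,0,0.01, -0.011,0,0.041,0,0,0,0.01, -0.015,0,0.056,0,0,0,0.01, -0.0178,0,0.0665,0,0,0,0.01, -0.0194,0,0.0728,0,0,0,0.01]' | grep -E "pos|force|gap"
python3 -m crank '[0,0,0,0,0,0,0.01, 0,0,0,0,0,0,0.034, 0,0,0,0,0,0,0.036, 0,0,0,0,0,0,0.036, 0,0,0,0,0,0,0.036]' | grep -E "pos|force|gap"
python3 -m crank '[0.008,0,-0.03,0,0,0,0.036, 0.016,0,-0.06,0,0,0,0.036, 0.026,0,-0.097,0,-5,0,0.036, 0.036,0,-0.135,0,-10,0,0.05, 0.046,0,-0.174,0,-15,0,0.05]' | grep -E "pos|force|gap"
python3 - <<'E'
from h import *
tray(); driver("plain_handle",24,"w13")
driver("yellow_handle",11,n="scene"); driver("red_handle",13,n="scene");driver("yellow_handle",11,n="side")
plan(430,248,200,188)
E
```

```text
tool_pos: [473.8, -380.7, 20.6]
contact_force: [0.5, 3.4, 39.0]
finger_gap: 23.6
grip_force: 30.0
tool_pos: [474.6, -380.9, 20.6]
contact_force: [-1.1, 0.6, 0.3]
finger_gap: 35.9
grip_force: 0.0
tool_pos: [475.5, -380.1, 202.0]
contact_force: [0.3, -0.9, 0.3]
finger_gap: 46.3
grip_force: 0.0
TCP in tray x,y 155.5 -42.2 z 202.0 yaw -173.19 gap 46.3 t 27.9667 tilt [ 0.003 -0.001 -1.   ]
plain_handle 0.69 px (np.float64(257.0), np.float64(168.0)) len 205 mid [ 455.4 -388.6] phi(handle->blade) 6.6 whole 6.1 w 24.0 6.0
yellow_handle 0.52 px (np.float64(316.0), np.float64(168.0)) len 375 mid [ 542.  -483.6] phi(handle->blade) 9.3 whole 98.3 w 286.0 238.0
red_handle 0.52 px (np.float64(202.0), np.float64(258.0)) len 158 mid [426.8 384.2] phi(handle->blade) -16.9 whole -17.4 w 30.0 23.0
red_handle 0.44 px (np.float64(315.0), np.float64(168.0)) len 379 mid [ 542.2 -482.1] phi(handle->blade) -170.9 whole 100.1 w 274.0 240.0
plan shift mm [-29.4 628.4  -0.7] rot [ 0.1 -0.2 -1.2] | yaw -173.2 pos [ 474.8 -379.5  198. ]
```

View pics/w13.png

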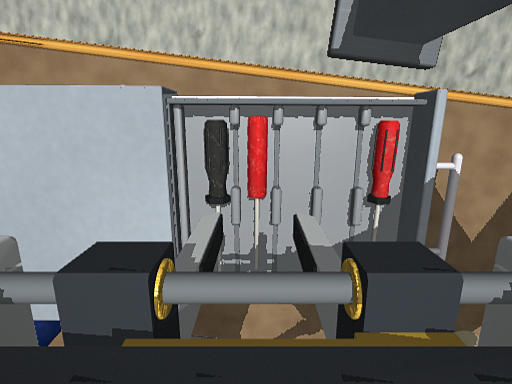

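```bash

python3 -m crank '[0,0.038,0,0,0,0,0.05, 0,0.076,0,0,0,0,0.05, 0,0.114,0,0,0,0,0.05, 0,0.152,0,0,0,0,0.05, 0,0.19,0,0,0,0,0.05]' | grep pos
python3 -m crank '[0,0.038,0,0,0,0,0.05, 0,0.076,0,0,0,0,0.05, 0,0.114,0,0,0,0,0.05, 0,0.152,0,0,0,0,0.05, 0,0.19,0,0,0,0,0.05]' | grep pos
python3 -m crank '[-0.006,0.038,0,0,0,0,0.05, -0.012,0.076,0,0,0,0,0.05, -0.018,0.114,0,0,0,0,0.05, -0.024,0.152,0,0,0,-1.2,0.05, -0.029,0.19,0,0,0,-1.2,0.05]' | grep pos
python3 -m crank '[0,0.038,0,0,0,0,0.05, 0,0.058,0,0,0,0,0.05, 0,0.058,0,0,0,0,0.05, 0,0.058,0,0,0,0,0.05, 0,0.058,0,0,0,0,0.05]' | grep pos
python3 - <<'E'
from h import *
driver("yellow_handle",11,"w14")
plan(430,248,200,188)
E
```

```text
tool_pos: [452.1, -189.5, 198.1]
tool_pos: [429.6, -0.9, 198.4]
tool_pos: [436.4, 191.3, 198.1]
tool_pos: [428.7, 245.9, 198.4]
yellow_handle 0.57 px (np.float64(260.0), np.float64(183.0)) len 176 mid [433.7 250.3] phi(handle->blade) 8.4 whole 8.2 w 24.0 4.0
plan shift mm [-1.2  2.5 -1. ] rot [-0.1 -0.1 -0.1] | yaw -172.1 pos [429.1 245.4 199. ]
```

```bash

python3 -m crank '[-0.005,0.004,0.038,0,0,-0.4,0.05, -0.005,0.004,0.076,0,0,-0.4,0.05, -0.005,0.004,0.114,0,0,-0.4,0.05, -0.005,0.004,0.15,0,0,-0.4,0.05, -0.005,0.004,0.17,0,0,-0.4,0.05]' | grep -E "pos|force"
python3 -m crank '[0,0,0.012,0,0,0,0.05, 0,0,0.023,0,0,0,0.05, 0,0,0.023,0,0,0,0.05, 0,0,0.023,0,0,0,0.02, 0,0,0.023,0,0,0,0.01]' 30 | grep -E "pos|force|gap"
python3 -m crank '[0,0,0,0,0,0,0.01, 0,0,0,0,0,0,0.01, 0,0,0,0,0,0,0.01, 0,0,-0.003,0,0,0,0.01, 0,0,-0.005,0,0,0,0.01]' | grep -E "pos|force|gap"
python3 -m crank '[0.015,0,-0.002,0,0,0,0.01, 0.032,0,-0.004,0,0,0,0.01, 0.05,0,-0.006,0,0,0,0.01, 0.065,0,-0.008,0,0,0,0.01, 0.075,0,-0.01,0,0,0,0.01]' | grep -E "pos|force|gap"
python3 -m crank '[0,0,-0.03,0,0,0,0.01, 0,0,-0.06,0,0,0,0.01, 0,0,-0.09,0,0,0,0.01, 0,0,-0.11,0,0,0,0.01, 0,0,-0.12,0,0,0,0.01]' | grep -E "pos|force|gap"
python3 - <<'E'
from h import *
tray(); driver("yellow_handle",140,"w15")
plan(448.9,-331.1,130,186.6)
E
```

```text
tool_pos: [431.5, 248.5, 26.3]
contact_force: [0.0, 0.6, -0.9]
grip_force: 0.0
tool_pos: [434.3, 250.4, 7.3]
contact_force: [-0.2, 0.5, -0.1]
finger_gap: 40.2
grip_force: 0.0
tool_pos: [433.5, 251.0, 12.0]
contact_force: [-0.1, 0.1, -0.9]
finger_gap: 21.3
grip_force: 30.0
tool_pos: [357.3, 239.6, 21.8]
contact_force: [0.3, -0.9, -0.9]
finger_gap: 21.0
grip_force: 30.0
tool_pos: [361.2, 241.1, 145.0]
contact_force: [0.6, 0.0, -0.6]
finger_gap: 21.2
grip_force: 30.0
TCP in tray x,y -474.7 -84.4 z 145.0 yaw -171.66 gap 21.2 t 32.2167 tilt [ 0.006  0.001 -1.   ]
yellow_handle 0.68 px (np.float64(258.0), np.float64(215.0)) len 141 mid [355.2 241.3] phi(handle->blade) 7.7 whole 7.8 w 26.0 17.0
plan shift mm [  -3.9 -578.9   13.6] rot [0.  0.3 1.7] | yaw -171.7 pos [361.  241.1 143.9]
```

```bash

python3 -m crank '[0,-0.03,0,0,0,0,0.01, 0,-0.067,0,0,0,0,0.01, 0,-0.105,0,0,0,0.5,0.01, 0,-0.143,0,0,0,1,0.01, 0,-0.181,0,0,0,1.7,0.01]' | grep -E "pos|gap"
python3 -m crank '[0,-0.038,0,0,0,0,0.01, 0,-0.076,0,0,0,0,0.01, 0,-0.114,0,0,0,0,0.01, 0,-0.152,0,0,0,0,0.01, 0,-0.19,0,0,0,0,0.01]' | grep -E "pos|gap"
python3 -m crank '[0,-0.038,0,0,0,0,0.01, 0,-0.076,0,0,0,0,0.01, 0,-0.114,0,0,0,0,0.01, 0,-0.148,0,0,0,0,0.01, 0,-0.18,0,0,0,0,0.01]' | grep -E "pos|gap"
python3 -m crank '[0,0,0,0,0,0,0.01, 0,0,0,0,0,0,0.01, 0,0,0,0,0,0,0.01, 0,0,0,0,0,0,0.01, 0,0,0,0,0,0,0.01]' | grep -E "pos|gap"
python3 - <<'E'
from h import *
tray(); driver("yellow_handle",150,"w16")
plan(449,-331.2,20,186.6)
E
```

```text
tool_pos: [384.7, 59.7, 140.9]
finger_gap: 21.4
tool_pos: [406.6, -129.2, 141.0]
finger_gap: 21.3
tool_pos: [427.6, -308.3, 140.8]
finger_gap: 21.0
tool_pos: [427.9, -304.8, 142.0]
finger_gap: 21.1
TCP in tray x,y 75.3 -80.9 z 142.0 yaw -173.3 gap 21.1 t 33.9833 tilt [-0.001 -0.    -1.   ]
yellow_handle 0.58 px (np.float64(258.0), np.float64(215.0)) len 130 mid [ 417.3 -305.4] phi(handle->blade) 6.3 whole 6.2 w 24.0 15.0
plan shift mm [-17.7 -28.1 122.4] rot [-0.1 -0.   0.1] | yaw -173.3 pos [ 428.2 -305.2  142.4]
```

```bash

python3 -m crank '[-0.008,-0.012,0.01,0,0,0,0.01, -0.0177,-0.028,0.03,0,0,0,0.01, -0.0177,-0.028,0.06,0,0,0,0.01, -0.0177,-0.028,0.085,0,0,0,0.01, -0.0177,-0.028,0.1,0,0,0,0.01]' | grep -E "pos|force|gap"
python3 -m crank '[0,0,0,0,0,0,0.01, 0,0,0.008,0,0,0,0.01, 0,0,0.014,0,0,0,0.01, 0,0,0.018,0,0,0,0.01, 0,0,0.0205,0,0,0,0.01]' | grep -E "pos|force|gap"
python3 -m crank '[0,0,0,0,0,0,0.01, 0,0,0,0,0,0,0.034, 0,0,0,0,0,0,0.036, 0,0,0,0,0,0,0.036, 0,0,0,0,0,0,0.036]' | grep -E "pos|force|gap"
python3 -c "
from h import *
tray()"
python3 -m crank '[0,0,-0.03,0,0,0,0.036, 0,0,-0.06,0,0,0,0.036, 0,0,-0.1,0,0,0,0.036, 0,0,-0.14,0,0,0,0.05, 0,0,-0.18,0,0,0,0.05]' | grep -E "pos|force|gap"
python3 - <<'E'
from h import *
tray(); driver("yellow_handle",23,"w17")
driver("red_handle",13,n="scene"); driver("red_handle",13,n="side")
plan(433,383,200,163)
E
```

```text
tool_pos: [448.1, -330.7, 40.0]
contact_force: [0.3, 0.5, -0.8]
finger_gap: 20.9
grip_force: 30.0
tool_pos: [449.3, -332.5, 22.1]
contact_force: [0.4, 0.6, 0.1]
finger_gap: 21.2
grip_force: 30.0
tool_pos: [449.2, -332.6, 22.2]
contact_force: [0.2, 0.3, 0.6]
finger_gap: 35.5
grip_force: 0.0
TCP in tray x,y 105.3 -62.9 z 22.2 yaw -173.38 gap 35.5 t 35.3333 tilt [ 0.    -0.002 -1.   ]
tool_pos: [448.7, -331.8, 203.7]
contact_force: [0.5, -1.4, 0.6]
finger_gap: 45.8
grip_force: 0.0
TCP in tray x,y 104.5 -63.4 z 203.7 yaw -173.38 gap 45.8 t 35.75 tilt [-0.    -0.001 -1.   ]
yellow_handle 0.82 px (np.float64(257.0), np.float64(181.0)) len 177 mid [ 453.2 -337.7] phi(handle->blade) 5.2 whole 5.4 w 26.0 7.0
red_handle 0.8 px (np.float64(202.0), np.float64(258.0)) len 202 mid [426.8 384.7] phi(handle->blade) -16.7 whole -17.0 w 27.0 5.0
red_handle 0.7 px (np.float64(142.0), np.float64(310.0)) len 166 mid [375.6 624.1] phi(handle->blade) -33.0 whole -36.2 w 57.0 19.0
red_handle 0.53 px (np.float64(238.0), np.float64(169.0)) len 48 mid [467.7 374.5] phi(handle->blade) 128.4 whole 127.3 w 32.0 32.0
plan shift mm [-67.3 711.3   0.9] rot [ 0.  -0.1 23.6] | yaw -173.4 pos [ 448.2 -331.3  200.3]
```

```bash

python3 -m crank '[0,0.038,0,0,0,0,0.05, 0,0.076,0,0,0,0,0.05, 0,0.114,0,0,0,0,0.05, 0,0.152,0,0,0,0,0.05, 0,0.19,0,0,0,0,0.05]' | grep pos
python3 -m crank '[-0.005,0.038,0,0,0,0,0.05, -0.01,0.076,0,0,0,0,0.05, -0.015,0.114,0,0,0,0,0.05, -0.02,0.152,0,0,0,0,0.05, -0.025,0.19,0,0,0,0,0.05]' | grep pos
python3 -m crank '[-0.005,0.038,0,0,0,0,0.05, -0.01,0.076,0,0,0,0,0.05, -0.015,0.114,0,0,0,0,0.05, -0.02,0.152,0,0,0,0,0.05, -0.025,0.19,0,0,0,0,0.05]' | grep pos
python3 -m crank '[-0.003,0.038,0,0,0,6,0.05, -0.006,0.076,0,0,0,12,0.05, -0.01,0.114,0,0,0,18,0.05, -0.014,0.138,0,0,0,23.6,0.05, -0.017,0.141,0,0,0,23.6,0.05]' | grep pos
python3 -m crank '[0,0,0,0,0,0,0.05, 0,0,0,0,0,0,0.05, 0,0,0,0,0,0,0.05, 0,0,0,0,0,0,0.05, 0,0,0,0,0,0,0.05]' | grep pos
python3 - <<'E'
from h import *
driver("red_handle",13,"w18")
plan(433,383,200,163)
E
```

```text
tool_pos: [425.3, -141.2, 199.3]
tool_pos: [428.2, 50.0, 199.4]
tool_pos: [431.3, 241.3, 198.9]
tool_pos: [432.1, 385.6, 198.0]
tool_pos: [433.7, 380.6, 201.1]
red_handle 0.62 px (np.float64(260.0), np.float64(181.0)) len 188 mid [433.4 384.9] phi(handle->blade) -16.4 whole -16.6 w 28.0 4.0
plan shift mm [1.3 1.7 1.3] rot [-0.1  0.  -0. ] | yaw 163.0 pos [433.8 381.  201.3]
```

```bash

python3 -m crank '[0.0015,0.0037,0.038,0,0,-0.6,0.05, 0.0015,0.0037,0.076,0,0,-0.6,0.05, 0.0015,0.0037,0.114,0,0,-0.6,0.05, 0.0015,0.0037,0.15,0,0,-0.6,0.05, 0.0015,0.0037,0.172,0,0,-0.6,0.05]' | grep -E "pos|force"
python3 -m crank '[0,0,0.012,0,0,0,0.05, 0,0,0.022,0,0,0,0.05, 0,0,0.022,0,0,0,0.05, 0,0,0.022,0,0,0,0.02, 0,0,0.022,0,0,0,0.01]' 30 | grep -E "pos|force|gap"
python3 -m crank '[0,0,0,0,0,0,0.01, 0,0,0,0,0,0,0.01, 0,0,0,0,0,0,0.01, 0,0,-0.003,0,0,0,0.01, 0,0,-0.005,0,0,0,0.01]' | grep -E "pos|force|gap"
python3 -m crank '[0.015,0,-0.002,0,0,0,0.01, 0.032,0,-0.004,0,0,0,0.01, 0.05,0,-0.006,0,0,0,0.01, 0.065,0,-0.008,0,0,0,0.01, 0.078,0,-0.01,0,0,0,0.01]' | grep -E "pos|force|gap"
python3 -m crank '[0,0,-0.03,0,0,0,0.01, 0,0,-0.06,0,0,0,0.01, 0,0,-0.09,0,0,0,0.01, 0,0,-0.11,0,0,0,0.01, 0,0,-0.12,0,0,0,0.01]' | grep -E "pos|force|gap"
python3 - <<'E'
from h import *
tray(); driver("red_handle",140,"w19")
plan(443,-279.5,140,186.6)
E
```

```text
tool_pos: [431.5, 383.9, 25.8]
contact_force: [-0.8, -0.3, 0.9]
grip_force: 0.0
tool_pos: [434.2, 386.2, 8.1]
contact_force: [0.6, 0.1, -0.3]
finger_gap: 39.4
grip_force: 0.0
tool_pos: [433.2, 385.7, 12.3]
contact_force: [-0.2, 0.1, -1.2]
finger_gap: 25.0
grip_force: 29.9
tool_pos: [355.5, 407.8, 22.0]
contact_force: [-0.0, 1.0, -0.9]
finger_gap: 25.1
grip_force: 29.9
tool_pos: [358.5, 409.2, 145.2]
contact_force: [0.2, 0.1, -0.9]
finger_gap: 25.7
grip_force: 29.9
TCP in tray x,y -642.0 -67.8 z 145.2 yaw 163.68 gap 25.7 t 40.3167 tilt [ 0.004  0.002 -1.   ]
red_handle 0.64 px (np.float64(258.0), np.float64(216.0)) len 139 mid [353.6 411.9] phi(handle->blade) -17.2 whole -17.3 w 30.0 22.0
plan shift mm [-274.7 -636.8    2.9] rot [  0.1   0.1 -22.9] | yaw 163.7 pos [358.5 408.8 143.6]
```

```bash

python3 -m crank '[-0.0107,-0.0365,0,0,0,0,0.01, -0.0213,-0.073,0,0,0,0,0.01, -0.032,-0.1094,0,0,0,0,0.01, -0.0426,-0.1459,0,0,0,0,0.01, -0.0533,-0.1824,0,0,0,0,0.01]' | grep -E "pos|gap"
python3 -m crank '[-0.0107,-0.0365,0,0,0,0,0.01, -0.0213,-0.073,0,0,0,0,0.01, -0.032,-0.1094,0,0,0,0,0.01, -0.0426,-0.1459,0,0,0,0,0.01, -0.0533,-0.1824,0,0,0,0,0.01]' | grep -E "pos|gap"
python3 - <<'E'
from h import *
plan(443,-279.5,140,186.6)
E
```

```text
tool_pos: [356.0, 215.8, 140.2]
finger_gap: 25.2
tool_pos: [355.7, 26.5, 140.8]
finger_gap: 25.4
plan shift mm [-169.8 -269.     0.7] rot [ -0.1  -0.2 -22.9] | yaw 163.7 pos [355.7  26.5 140.8]
```

```bash

python3 -m crank '[-0.02,-0.03,0,0,0,-4,0.01, -0.04,-0.062,0,0,0,-8,0.01, -0.06,-0.095,0,0,0,-12,0.01, -0.08,-0.127,0,0,0,-17,0.01, -0.1,-0.159,0,0,0,-22.9,0.01]' | grep -E "pos|gap"
python3 -m crank '[0,0,0,0,0,0,0.01, 0,0,0,0,0,0,0.01, 0,0,0,0,0,0,0.01, 0,0,0,0,0,0,0.01, 0,0,0,0,0,0,0.01]' | grep -E "pos|gap"
python3 - <<'E'
from h import *
tray(); driver("red_handle",150)
plan(443,-279.5,21.5,186.6)
E
```

```text
tool_pos: [407.6, -154.1, 140.7]
finger_gap: 25.1
tool_pos: [408.1, -151.4, 142.1]
finger_gap: 25.3
TCP in tray x,y -79.4 -82.9 z 142.1 yaw -173.4 gap 25.3 t 42.0833 tilt [-0.001 -0.    -1.   ]
red_handle 0.65 px (np.float64(258.0), np.float64(216.0)) len 130 mid [ 397.8 -151.9] phi(handle->blade) 5.4 whole 5.5 w 28.0 19.0
plan shift mm [ -19.6 -130.7  121.1] rot [-0. -0.  0.] | yaw -173.4 pos [ 408.6 -151.8  142.5]
```

```bash

python3 -m crank '[-0.008,-0.035,0,0,0,0,0.01, -0.0196,-0.07,0,0,0,0,0.01, -0.0196,-0.1,0,0,0,0,0.01, -0.0196,-0.1307,0.02,0,0,0,0.01, -0.0196,-0.1307,0.05,0,0,0,0.01]' | grep -E "pos|force|gap"
python3 -m crank '[0,0,0.025,0,0,0,0.01, 0,0,0.045,0,0,0,0.01, 0,0,0.058,0,0,0,0.01, 0,0,0.066,0,0,0,0.01, 0,0,0.0705,0,0,0,0.01]' | grep -E "pos|force|gap"
python3 -m crank '[0,0,0,0,0,0,0.01, 0,0,0,0,0,0,0.034, 0,0,0,0,0,0,0.036, 0,0,0,0,0,0,0.036, 0,0,0,0,0,0,0.036]' | grep -E "pos|force|gap"
python3 -m crank '[0,0,-0.03,0,0,0,0.036, 0,0,-0.06,0,0,0,0.036, 0,0,-0.1,0,0,0,0.036, 0.02,0.02,-0.14,0,0,0,0.04, 0.04,0.02,-0.18,0,0,0,0.04]' | grep -E "pos|force|gap"
python3 - <<'E'
from h import *
tray(); im=snapshot("wrist"); save(im,"w20"); K,wc,_=cam("wrist"); o=np.array([499.6,-220.7]); a=np.radians(6.6)
for q,z in(("red_handle",25),("stray_handle",25),("yellow_handle",23),("plain_handle",24),("black_handle",26),("drawer_handle",36)):
    for r in nets.cut_out(q,"wrist")[:3]:
        m,e,f=ends(r["region"]); W=px2w([m,e,f],z,K,wc)[:,:2]-o; print(q,round(r["score"],2),r["region"].sum(),"tray",np.c_[W@[np.sin(a),-np.cos(a)],W@[np.cos(a),np.sin(a)]].round().tolist())
E
```

```text
tool_pos: [447.8, -288.0, 95.2]
contact_force: [1.4, -0.0, -1.1]
finger_gap: 25.2
grip_force: 29.9
tool_pos: [443.0, -279.9, 21.4]
contact_force: [0.5, -0.3, -0.7]
finger_gap: 25.2
grip_force: 29.9
tool_pos: [443.8, -281.2, 23.1]
contact_force: [-0.0, -0.2, -0.1]
finger_gap: 36.2
grip_force: 0.0
tool_pos: [405.1, -263.4, 195.0]
contact_force: [-0.6, 0.1, 0.1]
finger_gap: 39.8
grip_force: 0.0
TCP in tray x,y 31.6 -98.8 z 195.0 yaw -173.4 gap 39.8 t 43.85 tilt [-0.  0. -1.]
red_handle 0.87 1753 tray [[58.0, -55.0], [56.0, -110.0], [61.0, 30.0]]
red_handle 0.59 22334 tray [[99.0, -48.0], [-64.0, 12.0], [268.0, -110.0]]
stray_handle 0.57 1732 tray [[5.0, -54.0], [4.0, -108.0], [9.0, 87.0]]
yellow_handle 0.94 1045 tray [[111.0, -75.0], [110.0, -111.0], [112.0, -32.0]]
yellow_handle 0.61 32209 tray [[169.0, -43.0], [364.0, -61.0], [-47.0, -24.0]]
plain_handle 0.55 1555 tray [[164.0, -65.0], [164.0, -113.0], [165.0, -14.0]]
black_handle 0.75 1818 tray [[242.0, -61.0], [241.0, -107.0], [242.0, -6.0]]
drawer_handle 0.73 22345 tray [[96.0, -51.0], [-61.0, 7.0], [261.0, -112.0]]
drawer_handle 0.68 31714 tray [[164.0, -48.0], [352.0, -66.0], [-45.0, -29.0]]
```

```bash
python3 - <<'E'
from h import *
o=np.array([499.6,-220.7]); a=np.radians(6.6)
for n in("wrist","scene","side"):
    im=snapshot(n); K,wc,_=cam(n)
    for q,z in(("black_handle",26),("plain_handle",24)):
        for r in nets.cut_out(q,n)[:2]:
            ys,xs=np.nonzero(r["region"]); m,e,f=ends(r["region"]); W=px2w([m,e,f],z,K,wc)[:,:2]-o
            print(n,q,round(r["score"],2),len(xs),"px",e.round(),f.round(),"bbox",xs.min(),xs.max(),ys.min(),ys.max(),"rgb",im[ys,xs].mean(0).round(),"tray",np.c_[W@[np.sin(a),-np.cos(a)],W@[np.cos(a),np.sin(a)]].round().tolist())
for f in("w13","w20"):
    im=cv2.imread(f"pics/{f}.png"); g=cv2.cvtColor(im,cv2.COLOR_BGR2GRAY); print(f)
    for row in(110,130,150,170,190): print(row,g[row,20:280:6].tolist())
E
```

```text
wrist black_handle 0.79 1901 px [ 93. 170.] [103. 245.] bbox 81 115 167 250 rgb [39. 40. 40.] tray [[230.0, -65.0], [230.0, -109.0], [230.0, -13.0]]
wrist plain_handle 0.89 1529 px [155. 166.] [161. 239.] bbox 146 170 164 240 rgb [188.  39.  40.] tray [[156.0, -69.0], [155.0, -114.0], [156.0, -20.0]]
side black_handle 0.58 276 px [250. 134.] [248. 153.] bbox 242 258 134 154 rgb [85. 66. 61.] tray [[-836.0, 126.0], [-938.0, 145.0], [-725.0, 106.0]]
side black_handle 0.39 52 px [245. 280.] [220. 282.] bbox 220 245 279 283 rgb [101. 100. 104.] tray [[217.0, -60.0], [217.0, -10.0], [217.0, -105.0]]
side plain_handle 0.51 175 px [263. 267.] [217. 272.] bbox 217 265 267 274 rgb [143.  70.  70.] tray [[157.0, -52.0], [158.0, 67.0], [156.0, -112.0]]
w13
110 [175, 178, 181, 178, 180, 176, 177, 179, 178, 180, 178, 177, 179, 178, 180, 177, 177, 177, 176, 180, 178, 180, 179, 177, 95, 41, 166, 44, 89, 90, 87, 89, 90, 90, 91, 105, 180, 91, 92, 92, 92, 90, 95, 175]
130 [178, 180, 177, 176, 178, 178, 179, 177, 177, 178, 181, 178, 175, 181, 181, 180, 180, 176, 174, 175, 178, 179, 177, 176, 131, 113, 
[... 1102 characters left out ...]
19, 121, 126, 126, 108, 92, 85, 157, 176, 193, 187, 192, 204, 205, 199, 174]
150 [178, 177, 177, 177, 178, 95, 99, 121, 107, 106, 103, 105, 105, 108, 104, 104, 104, 104, 101, 99, 100, 99, 99, 100, 99, 97, 97, 97, 101, 100, 100, 99, 98, 99, 102, 94, 80, 78, 81, 81, 81, 82, 81, 78]
170 [173, 179, 175, 176, 176, 169, 96, 122, 46, 159, 55, 31, 36, 29, 106, 158, 158, 161, 143, 144, 76, 85, 104, 87, 53, 153, 158, 171, 167, 215, 218, 132, 160, 161, 170, 180, 92, 102, 76, 89, 157, 171, 171, 73]
190 [178, 175, 174, 173, 178, 178, 69, 96, 36, 32, 155, 38, 38, 16, 22, 86, 159, 158, 159, 161, 117, 172, 94, 98, 68, 165, 165, 163, 168, 217, 224, 162, 164, 131, 168, 70, 106, 119, 77, 166, 126, 165, 59, 51]
```

The numbers put all the drivers in their lanes except black, which reads x≈230 instead of 208. It may have been knocked, so I'll check it from directly above.

```bash

python3 -m crank '[-0.007,-0.035,0,0,0,0,0.04, -0.014,-0.07,0,0,0,0,0.04, -0.021,-0.105,0,0,0,0,0.04, -0.03,-0.14,0,0,0,0,0.04, -0.036,-0.175,0,0,0,0,0.04]' | grep pos
python3 -m crank '[0,0,0,0,0,0,0.04, 0,0,0,0,0,0,0.04, 0,0,0,0,0,0,0.04, 0,0,0,0,0,0,0.04, 0,0,0,0,0,0,0.04]' | grep pos
cat >> h.py <<'E'
def chk(q,z,n="wrist",k=2):
    o=np.array([499.6,-220.7]); a=np.radians(6.6); im=snapshot(n); K,wc,_=cam(n)
    for r in nets.cut_out(q,n)[:k]:
        m,e,f=ends(r["region"]); ys,xs=np.nonzero(r["region"]); W=px2w(np.r_[[m,e,f],np.c_[xs,ys]],z,K,wc)[:,:2]-o; t=np.c_[W@[np.sin(a),-np.cos(a)],W@[np.cos(a),np.sin(a)]]
        h=t[3:][t[3:,1]<-30]; w=[np.ptp(h[abs(h[:,1]-y)<4][:,0]).round() for y in range(-110,-10,15) if (abs(h[:,1]-y)<4).any()]
        print(q,round(r["score"],2),len(xs),t[:3].round(1).tolist(),"widths",w)
E
python3 - <<'E'
from h import *
tray()
for q,z in(("black_handle",26),("plain_handle",24),("yellow_handle",23)): chk(q,z)
E
```

```text
tool_pos: [462.1, -436.6, 193.5]
tool_pos: [461.1, -433.7, 194.1]
TCP in tray x,y 207.2 -62.8 z 194.1 yaw -173.43 gap 39.7 t 45.4833 tilt [-0.    -0.001 -1.   ]
plain_handle 0.64 1578 [[156.3, -66.2], [156.0, -112.8], [156.6, -17.0]] widths [np.float64(23.0), np.float64(24.0), np.float64(23.0), np.float64(23.0), np.float64(24.0), np.float64(23.0)]
yellow_handle 0.85 1635 [[104.8, -61.7], [104.0, -111.9], [106.0, 12.0]] widths [np.float64(22.0), np.float64(25.0), np.float64(24.0), np.float64(24.0), np.float64(22.0), np.float64(17.0)]
```

```bash
python3 - <<'E'
from h import *
chk("black_handle",26); chk("black_handle",26)
im=snapshot("wrist"); save(im,"w21"); K,wc,_=cam("wrist"); g=cv2.cvtColor(im,cv2.COLOR_RGB2GRAY)
o=np.array([499.6,-220.7]); a=np.radians(6.6); X=np.array([np.sin(a),-np.cos(a)]);Y=np.array([np.cos(a),np.sin(a)])
for y in(-118,-105,-90,-75,-60,-45,-30,-15,0,15,30):
    P=[np.r_[o+X*x+Y*y,26] for x in range(180,262,3)]; uv=w2px(P,K,wc).round().astype(int)
    print(y,uv[0],[int(g[v,u]) if 0<=v<384 and 0<=u<512 else -1 for u,v in uv])
E
```

```text
black_handle 0.67 2159 [[230.6, -51.0], [231.5, -107.9], [228.9, 53.9]] widths [np.float64(25.0), np.float64(29.0), np.float64(29.0), np.float64(29.0), np.float64(31.0), np.float64(20.0)]
black_handle 0.98 2151 [[230.8, -51.5], [231.9, -108.3], [228.8, 49.5]] widths [np.float64(24.0), np.float64(28.0), np.float64(29.0), np.float64(29.0), np.float64(29.0), np.float64(21.0)]
-118 [281 131] [154, 161, 153, 94, 89, 88, 89, 87, 87, 86, 86, 87, 87, 88, 89, 87, 88, 87, 86, 88, 87, 89, 82, 175, 158, 67, 93, 65]
-105 [281 143] [77, 69, 76, 86, 88, 168, 169, 167, 167, 168, 165, 166, 169, 8, 33, 62, 85, 52, 40, 36, 34, 26, 112, 174, 158, 135, 110, 87]
-90 [281 155] [167, 126, 124, 165, 164, 166, 165, 163, 165, 162, 162, 163, 174, 38, 33, 41, 41, 55, 43, 33, 34, 27, 48, 176, 160, 111, 67, 58]
-75 [281 168] [163, 125, 124, 162, 160, 159, 160, 159, 160, 160, 160, 162, 134, 29, 34, 56, 33, 40, 58, 45, 30, 29, 53, 166, 159, 127, 88, 50]
-60 [280 180] [160, 131, 122, 164, 159, 157, 158, 156, 158, 157, 158, 161, 53, 26, 35, 35, 45, 42, 40, 36, 34, 27, 105, 171, 156, 125, 131, 53]
-45 [280 192] [159, 125, 121, 164, 157, 156, 158, 155, 155, 156, 157, 155, 162, 10, 37, 40, 40, 37, 39, 49, 31, 102, 51, 170, 160, 74, 89, 83]
-30 [280 203] [144, 91, 96, 99, 156, 155, 156, 153, 155, 154, 155, 153, 154, 162, 39, 65, 36, 50, 36, 33, 38, 159, 62, 164, 156, 125, 107, 63]
-15 [280 215] [138, 152, 145, 108, 164, 154, 154, 151, 152, 153, 154, 159, 26, 27, 35, 33, 39, 42, 36, 29, 22, 24, 55, 20, 165, 159, 160, 161]
0 [280 226] [135, 151, 146, 115, 165, 153, 155, 152, 152, 154, 153, 152, 153, 153, 159, 157, 190, 174, 142, 137, 155, 156, 42, 20, 23, 68, 164, 158]
15 [279 237] [143, 148, 149, 44, 164, 152, 157, 80, 81, 79, 117, 153, 150, 152, 151, 149, 193, 192, 152, 151, 151, 155, 51, 18, 14, 21, 28, 88]
30 [279 248] [151, 121, 118, 156, 150, 151, 158, 79, 81, 81, 80, 83, 111, 112, 153, 115, 203, 167, 152, 150, 151, 154, 66, 74, 24, 20, 23, 21]
```

```bash

python3 -m crank '[-0.003,-0.023,0.03,0,0,0,0, -0.003,-0.023,0.07,0,0,0,0, -0.003,-0.023,0.11,0,0,0,0, -0.003,-0.023,0.135,0,0,0,0, -0.003,-0.023,0.148,0,0,0,0]' 10 | grep -E "pos|force|gap"
python3 -m crank '[0,0,0,0,0,0,0, 0,0,0.002,0,0,0,0, 0,0,0.004,0,0,0,0, 0,0,0.006,0,0,0,0, 0,0,0.006,0,0,0,0]' | grep -E "pos|force|gap"
python3 -c "
from h import *
tray()"
```

```text
tool_pos: [464.9, -455.7, 41.1]
contact_force: [0.3, 1.1, 0.0]
finger_gap: 10.0
grip_force: 0.0
tool_pos: [467.3, -458.2, 40.6]
contact_force: [-0.2, 0.4, 0.3]
finger_gap: 0.5
grip_force: 0.1
TCP in tray x,y 232.3 -59.4 z 40.6 yaw -173.48 gap 0.5 t 46.8667 tilt [ 0.001 -0.003 -1.   ]
```

Not in contact yet. I'll lower another 2 mm, then drag toward the lane middle.

```bash

python3 -m crank '[0,0,0.0005,0,0,0,0, 0,0,0.001,0,0,0,0, 0,0,0.0015,0,0,0,0, 0,0,0.002,0,0,0,0, 0,0,0.002,0,0,0,0]' | grep -E "pos|force|gap"
python3 -m crank '[0,0.003,0,0,0,0,0, 0,0.006,0,0,0,0,0, 0,0.01,0,0,0,0,0, 0,0.014,0,0,0,0,0, 0,0.018,0,0,0,0,0]' | grep -E "pos|force|gap"
python3 -m crank '[0,0,-0.02,0,0,0,0, 0,0,-0.06,0,0,0,0, 0,0,-0.1,0,0,0,0, 0,0,-0.15,0,0,0,0.03, 0,0,-0.15,0,0,0,0.03]' | grep -E "pos|force|gap"
python3 - <<'E'
from h import *
tray(); chk("black_handle",26); chk("black_handle",26); chk("plain_handle",24)
E
```

```text
tool_pos: [467.5, -458.7, 40.3]
contact_force: [-1.6, 1.6, 8.5]
finger_gap: 0.5
grip_force: 4.6
tool_pos: [464.8, -440.9, 40.0]
contact_force: [-1.2, 1.0, 5.7]
finger_gap: 0.4
grip_force: 2.5
tool_pos: [467.4, -442.6, 196.0]
contact_force: [-0.0, 0.2, 0.0]
finger_gap: 10.5
grip_force: 0.0
TCP in tray x,y 216.8 -57.5 z 196.0 yaw -173.47 gap 10.5 t 48.1167 tilt [ 0.009 -0.012 -1.   ]
black_handle 0.9 2217 [[215.9, -52.0], [217.3, -108.6], [213.4, 53.8]] widths [np.float64(25.0), np.float64(31.0), np.float64(30.0), np.float64(28.0), np.float64(29.0), np.float64(21.0)]
black_handle 0.69 2193 [[213.9, -53.3], [215.7, -109.6], [210.5, 51.4]] widths [np.float64(24.0), np.float64(28.0), np.float64(28.0), np.float64(29.0), np.float64(28.0), np.float64(21.0)]
plain_handle 0.97 1651 [[154.7, -66.0], [154.2, -113.7], [155.2, -12.5]] widths [np.float64(22.0), np.float64(22.0), np.float64(23.0), np.float64(21.0), np.float64(23.0), np.float64(23.0)]
```

Black is back at x≈214, inside lane 4. Next I'll turn the tool back to yaw 6.6 and go to the drawer bar.

```bash

for i in 1 2 3 4 5; do python3 -m crank '[0,0,0,0,0,7.1,0.03, 0,0,0,0,0,14.2,0.03, 0,0,0,0,0,21.3,0.03, 0,0,0,0,0,28.4,0.03, 0,0,0,0,0,35.5,0.03]' | grep pos; done
python3 -m crank '[0.01,-0.038,0,0,0,2.5,0.03, 0.02,-0.076,0,0,0,2.5,0.03, 0.03,-0.114,0,0,0,2.5,0.03, 0.04,-0.152,0,0,0,2.5,0.03, 0.058,-0.18,0,0,0,2.5,0.03]' | grep pos
python3 -m crank '[0,-0.035,0,0,0,0,0.03, 0,-0.07,0,0,0,0,0.03, 0,-0.1,0,0,0,0,0.03, 0,-0.117,0.03,0,0,0,0.03, 0,-0.117,0.06,0,0,0,0.03]' | grep pos
python3 -m crank '[0,0,0,0,0,0,0.03, 0,0,0,0,0,0,0.03, 0,0,0,0,0,0,0.03, 0,0,0,0,0,0,0.03, 0,0,0,0,0,0,0.03]' | grep pos
python3 - <<'E'
from h import *
tray(); im=snapshot("wrist"); K,wc,_=cam("wrist"); save(im,"w22")
plan(489.8,-140.8,20,6.6)
# bar cross-section brightness across tray x at several y (z=36)
g=cv2.cvtColor(im,cv2.COLOR_RGB2GRAY); o=np.array([499.6,-220.7]); a=np.radians(6.6); X=np.array([np.sin(a),-np.cos(a)]);Y=np.array([np.cos(a),np.sin(a)])
for y in(20,35,50):
    uv=w2px([np.r_[o+X*x+Y*y,36] for x in range(-110,-30,3)],K,wc).round().astype(int); print(y,uv[0],[int(g[v,u]) for u,v in uv])
E
```

```text
tool_pos: [464.0, -438.9, 185.0]
tool_pos: [464.0, -438.8, 185.0]
tool_pos: [464.0, -438.8, 185.0]
tool_pos: [464.0, -438.9, 185.0]
tool_pos: [464.0, -438.8, 185.0]
tool_pos: [491.1, -249.2, 185.2]
tool_pos: [479.8, -133.1, 126.4]
tool_pos: [481.7, -137.8, 128.5]
TCP in tray x,y -84.4 -8.2 z 128.5 yaw 6.46 gap 29.9 t 51.75 tilt [ 0.002 -0.002 -1.   ]
plan shift mm [  7.7   3.8 108.4] rot [ 0.1 -0.1 -0.1] | yaw 6.5 pos [ 481.6 -137.7  128.4]
20 [231 163] [92, 92, 81, 167, 166, 163, 160, 140, 253, 255, 253, 146, 108, 154, 150, 152, 157, 162, 165, 169, 85, 90, 112, 240, 236, 233, 143]
35 [231 147] [92, 92, 92, 86, 168, 166, 166, 161, 253, 255, 253, 154, 168, 163, 166, 168, 164, 162, 162, 162, 94, 76, 96, 247, 241, 237, 139]
50 [230 130] [94, 94, 94, 92, 176, 162, 94, 92, 161, 180, 172, 141, 142, 130, 255, 255, 255, 255, 144, 148, 149, 107, 79, 138, 131, 130, 99]
```

```bash

python3 -m crank '[0.006,0.003,0.02,0,0,0,0.03, 0.006,0.003,0.045,0,0,0,0.03, 0.006,0.003,0.075,0,0,0,0.03, 0.006,0.003,0.095,0,0,0,0.03, 0.006,0.003,0.105,0,0,0,0.03]' | grep -E "pos|force"
python3 -m crank '[0,0,0,0,0,0,0.005, 0,0,0,0,0,0,0.005, 0,0,0,0,0,0,0.005, 0,0,0,0,0,0,0.005, 0,0,0,0,0,0,0.005]' 40 | grep -E "pos|force|gap"
python3 -m crank '[0,0.004,0,0,0,0,0.005, 0,0.012,0,0,0,0,0.005, 0,0.025,0,0,0,0,0.005, 0,0.04,0,0,0,0,0.005, 0,0.056,0,0,0,0,0.005]' | grep -E "pos|force|gap"
for i in 1 2; do python3 -m crank '[0,0.017,0,0,0,0,0.005, 0,0.034,0,0,0,0,0.005, 0,0.051,0,0,0,0,0.005, 0,0.068,0,0,0,0,0.005, 0,0.085,0,0,0,0,0.005]' | grep -E "pos|force|gap"; done
python3 -m crank '[0,0.014,0,0,0,0,0.005, 0,0.026,0,0,0,0,0.005, 0,0.036,0,0,0,0,0.005, 0,0.044,0,0,0,0,0.005, 0,0.05,0,0,0,0,0.005]' | grep -E "pos|force|gap"
python3 - <<'E'
from h import *
plan(522.6,-429.1,24,6.6)
E
```

```text
tool_pos: [485.7, -139.0, 20.5]
contact_force: [0.2, -0.6, -0.6]
grip_force: 0.0
tool_pos: [488.3, -140.0, 23.7]
contact_force: [0.2, -1.0, 2.3]
finger_gap: 10.2
grip_force: 40.0
tool_pos: [494.5, -194.8, 23.7]
contact_force: [2.8, 3.4, 6.2]
finger_gap: 10.1
grip_force: 40.0
tool_pos: [504.2, -279.9, 23.7]
contact_force: [2.0, 1.8, 5.7]
finger_gap: 9.8
grip_force: 40.0
tool_pos: [513.9, -364.3, 23.7]
contact_force: [2.5, 2.8, 4.1]
finger_gap: 9.9
grip_force: 40.0
tool_pos: [519.6, -414.7, 23.7]
contact_force: [2.5, 3.6, 5.7]
finger_gap: 9.4
grip_force: 40.0
plan shift mm [ 1.4 14.7 -0.2] rot [ 0.1 -0.1 -0.1] | yaw 6.5 pos [ 519.6 -414.7   23.7]
```

Last 15 mm slowly, pressing lightly into the stop.

```bash

python3 -m crank '[0,0.004,0,0,0,0,0.005, 0,0.007,0,0,0,0,0.005, 0,0.01,0,0,0,0,0.005, 0,0.0125,0,0,0,0,0.005, 0,0.014,0,0,0,0,0.005]' | grep -E "pos|force|gap"
python3 -m crank '[0,0.001,0,0,0,0,0.005, 0,0.002,0,0,0,0,0.005, 0,0.0025,0,0,0,0,0.005, 0,0.003,0,0,0,0,0.005, 0,0.003,0,0,0,0,0.005]' | grep -E "pos|force|gap"
python3 -c "
from h import *
tray()"
```

```text
tool_pos: [521.1, -427.9, 23.7]
contact_force: [3.4, 2.3, 4.9]
finger_gap: 10.0
grip_force: 40.0
tool_pos: [521.2, -429.3, 23.7]
contact_force: [1.7, 3.9, 7.2]
finger_gap: 9.8
grip_force: 40.0
TCP in tray x,y 209.7 -2.5 z 23.7 yaw 6.49 gap 9.8 t 55.1333 tilt [ 0.002  0.001 -1.   ]
```

```bash

python3 -m crank '[0,0.001,0,0,0,0,0.005, 0,0.002,0,0,0,0,0.005, 0,0.0025,0,0,0,0,0.005, 0,0.003,0,0,0,0,0.005, 0,0.003,0,0,0,0,0.005]' | grep -E "pos|force|gap"
python3 -m crank '[0,0.001,0,0,0,0,0.005, 0,0.0015,0,0,0,0,0.005, 0,0.002,0,0,0,0,0.005, 0,0.002,0,0,0,0,0.005, 0,0.002,0,0,0,0,0.005]' | grep -E "pos|force|gap"
python3 -c "
from h import *
tray()"
```

```text
tool_pos: [521.2, -429.3, 23.7]
contact_force: [2.5, 9.6, 8.8]
finger_gap: 9.9
grip_force: 40.0
tool_pos: [521.2, -429.2, 23.7]
contact_force: [2.3, 13.3, 11.9]
finger_gap: 9.8
grip_force: 40.0
TCP in tray x,y 209.6 -2.5 z 23.7 yaw 6.45 gap 9.8 t 55.9667 tilt [-0.     0.009 -1.   ]
```

```bash

python3 -m crank '[0,-0.003,0,0,0,0,0.005, 0,-0.006,0,0,0,0,0.005, 0,-0.006,0,0,0,0,0.012, 0,-0.006,0,0,0,0,0.026, 0,-0.006,0,0,0,0,0.026]' | grep -E "pos|force|gap"
python3 -m crank '[0,0,0,0,0,0,0.026, 0,0,0,0,0,0,0.026, 0,0,-0.03,0,0,0,0.026, 0,0,-0.06,0,0,0,0.026, -0.01,0,-0.1,0,0,0,0.026]' | grep -E "pos|force|gap"
python3 -m crank '[-0.03,0,-0.03,0,0,0,0.03, -0.06,0,-0.06,0,0,0,0.03, -0.09,0,-0.09,0,0,0,0.03, -0.125,0,-0.12,0,0,0,0.03, -0.125,0,-0.12,0,0,0,0.03]' | grep -E "pos|force|gap"
python3 - <<'E'
from h import *
tray(); im=snapshot("wrist"); K,wc,_=cam("wrist"); g=cv2.cvtColor(im,cv2.COLOR_RGB2GRAY)
# same bar cross-section as at shut: tray frame of the open drawer, shut shift ~ +290
o=np.array([499.6,-220.7]); a=np.radians(6.6); X=np.array([np.sin(a),-np.cos(a)]);Y=np.array([np.cos(a),np.sin(a)])
for y in(-20,20):
    uv=w2px([np.r_[o+X*x+Y*y,36] for x in range(190,270,3)],K,wc).round().astype(int); print(y,uv[0],[int(g[v,u]) for u,v in uv])
im0=cv2.cvtColor(cv2.imread("pics/side0.png"),cv2.COLOR_BGR2GRAY).astype(int); s=cv2.cvtColor(snapshot("side"),cv2.COLOR_RGB2GRAY).astype(int)
print("side diff near handle rows 265-290:",abs(s-im0)[268:288,228:268].mean().round(1), [(r,im0[r,240:262:5].tolist(),s[r,240:262:5].tolist()) for r in range(272,284,1)])
E
```

```text
tool_pos: [519.1, -429.5, 22.0]
contact_force: [-0.2, -0.6, 1.1]
finger_gap: 21.8
grip_force: 0.0
tool_pos: [509.8, -429.0, 120.7]
contact_force: [1.5, -0.7, 0.4]
finger_gap: 26.1
grip_force: 0.0
tool_pos: [382.8, -446.8, 248.3]
contact_force: [0.9, -0.6, 0.0]
finger_gap: 29.9
grip_force: 0.0
TCP in tray x,y 211.2 -142.0 z 248.3 yaw 6.35 gap 29.9 t 57.2167 tilt [ 0.001 -0.009 -1.   ]
-20 [240  77] [132, 131, 126, 128, 121, 231, 152, 129, 69, 71, 72, 71, 138, 133, 134, 134, 134, 71, 54, 97, 105, 102, 95, 98, 107, 108, 109]
20 [239  42] [63, 64, 63, 64, 57, 132, 159, 135, 67, 69, 69, 66, 68, 69, 68, 70, 71, 58, 56, 99, 103, 101, 97, 75, 109, 108, 107]
side diff near handle rows 265-290: 35.1 [(272, [68, 68, 64, 110, 120], [106, 108, 112, 69, 72]), (273, [68, 63, 100, 130, 160], [107, 105, 107, 80, 93]), (274, [100, 79, 143, 161, 188], [109, 109, 112, 103, 111]), (275, [149, 98, 178, 174, 172], [116, 116, 117, 111, 116]), (276, [182, 120, 170, 145, 153], [120, 123, 116, 113, 102]), (277, [166, 111, 116, 117, 139], [126, 122, 106, 88, 84]), (278, [127, 93, 105, 125, 146], [117, 111, 80, 83, 81]), (279, [110, 83, 128, 149, 156], [112, 113, 83, 80, 84]), (280, [134, 85, 157, 149, 160], [100, 109, 91, 85, 90]), (281, [158, 86, 166, 157, 157], [93, 100, 91, 89, 90]), (282, [157, 86, 159, 157, 154], [92, 93, 89, 89, 86]), (283, [159, 85, 152, 158, 153], [88, 84, 86, 86, 86])]
```

```bash

python3 -m crank '[0,0,0,0,0,0,0.03, 0,0,0,0,0,0,0.03, 0,0,0,0,0,0,0.03, 0,0,0,0,0,0,0.03, 0,0,0,0,0,0,0.03]' | grep pos
python3 - <<'E'
from h import *
he=np.array(get_calibration("wrist")["hand_eye"]); K=cam("wrist")[0]
c,s=np.cos(np.radians(.3)),np.sin(np.radians(.3)); T=np.eye(4); T[:3,:3]=[[c,s,0],[s,-c,0],[0,0,-1]]; T[:3,3]=396.2,-436.4,250
import cv2
ims=[("before",cv2.imread("pics/w1.png"),T@he)]
im=snapshot("wrist"); save(im,"w23"); ims.append(("now",cv2.imread("pics/w23.png"),cam("wrist")[1]))
a=np.radians(6.5); X=np.array([np.sin(a),-np.cos(a)]);Y=np.array([np.cos(a),np.sin(a)]); o=np.array([522.2,-428.5])
for n,i,wc in ims:
    g=cv2.cvtColor(i,cv2.COLOR_BGR2GRAY)
    for y in(-40,-20,10,30):
        x=np.arange(-20,50,2.); uv=w2px([np.r_[o+X*t+Y*y,36] for t in x],K,wc).astype(np.float32)
        print(n,y,cv2.remap(g,uv[:,0].copy(),uv[:,1].copy(),cv2.INTER_LINEAR).ravel().tolist())
E
```

```text
tool_pos: [386.5, -443.8, 241.4]
before -40 [117, 118, 119, 119, 117, 118, 111, 178, 230, 239, 230, 198, 79, 60, 63, 63, 63, 63, 62, 61, 61, 61, 62, 63, 63, 65, 60, 61, 114, 186, 191, 189, 186, 161, 172]
before -20 [123, 122, 124, 122, 121, 118, 115, 186, 229, 241, 229, 195, 80, 54, 124, 120, 122, 122, 122, 123, 123, 122, 123, 122, 123, 128, 64, 52, 140, 193, 194, 188, 182, 168, 65]
before 10 [64, 65, 64, 64, 63, 62, 66, 104, 198, 223, 216, 181, 72, 74, 85, 74, 109, 109, 101, 92, 83, 72, 62, 59, 60, 62, 58, 53, 83, 93, 96, 96, 95, 88, 67]
before 30 [58, 59, 57, 57, 60, 59, 69, 110, 123, 141, 125, 110, 64, 62, 64, 64, 64, 62, 61, 60, 64, 64, 65, 67, 65, 67, 53, 51, 79, 93, 94, 95, 95, 83, 87]
now -40 [124, 128, 129, 129, 128, 129, 130, 122, 193, 131, 148, 138, 121, 61, 68, 64, 63, 62, 62, 61, 60, 81, 86, 88, 68, 69, 69, 68, 56, 118, 101, 105, 104, 105, 101]
now -20 [132, 132, 131, 131, 129, 127, 128, 123, 182, 133, 150, 137, 118, 70, 71, 72, 69, 117, 134, 133, 133, 135, 135, 136, 135, 135, 133, 68, 61, 93, 104, 105, 104, 105, 102]
now 10 [69, 70, 69, 70, 69, 69, 69, 72, 122, 135, 150, 136, 119, 69, 68, 68, 69, 68, 69, 70, 72, 72, 70, 68, 67, 67, 67, 58, 55, 87, 101, 103, 102, 103, 96]
now 30 [66, 64, 64, 64, 64, 65, 64, 76, 121, 136, 149, 135, 121, 69, 68, 69, 68, 68, 67, 67, 69, 68, 70, 70, 72, 73, 72, 58, 57, 92, 102, 104, 100, 103, 92]
```

```bash
python3 -c "
from h import *
print(robot.sign_off())"
```

```text
the job is handed in; nothing more can be done
None
```

All four bench screwdrivers and the turned-round stray lie in their own lanes with handles toward the robot; the drawer is pushed to its stop and the job is handed in (sign-off returned no verdict).

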